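Tap the push-in lid square into the storage canister

ROBOT

A 6-joint arm with a two-finger parallel gripper is mounted at the origin on the work surface. World frame = base frame: x ahead of the robot, y to its left, z up, the work surface at z = 0. Lengths are in mm, angles in rad, forces in N, time in s.
With the tool pointing down it reaches from about 350 to 975 mm from the base axis. Payload 7.1 kg.
Tool frame: the origin (TCP) lies at the very end of the fingers, on their centre line; the grasp point (between the pads) lies tcp_to_grasp behind it (tcp_to_grasp is the distance from the TCP to the grasp point, in mm); z points along the fingers, x is the direction in which the jaws open and shut, and the axes are right-handed (so a half turn about z gives the same grasp; the last joint's range is limited). The gripper opens to 88 mm and grips with 3 to 60 N. Pads are 20 mm wide; open, the fingers measure 115 mm over their backs; the gripper's body (75 mm by 178 mm) begins 61 mm behind the grasp point.
Start: joints at [-1.24, 0.423, 1.63, -0, 1.089, -0.019], TCP at [214.21, -587.127, 222.675] pointing down, gripper open.
Joint ranges: [-3, 3], [-0.9, 2.11], [0.09, 2.58], [-1.31, 4.45], [0.11, 2.69], [-2.54, 2.54]. Speed limits (rad/s): [2.39, 2.39, 3.01, 3.14, 3.14, 3.14].

INTERFACE

Orientations are given as a rotation vector (axis times angle).
In Python, from workcell import get_obs, get_image, close_job, recognise, mark_of, tcp_to_grasp gives the robot as it stands. The module is installed in compiled form; this text tells all that it offers.
- The arm moves only by the tool move_arm, never from a script. Its argument "motion" is a list of rows, each a list of 7 numbers: the shift along the world's x, y, z in mm, then the turn, a rotation vector about the world's x, y, z in rad, then the finger opening in mm, from 0 to 87.8. A call has 1 to 5 rows; each row is the pose to reach, as a shift and turn from the pose commanded when the call began; what a row does not reach only later rows make up. A row lasts 1/12 s, in which the tool goes at most 41.7 mm and 7.16 degrees, less where a joint would pass 70% of its speed; a pose out of reach is approached as far as the arm can. A call with a gripper value outside its range is refused whole. The fingers move at their own pace and stop on an object; the grip force is fixed at half the most. Time passes only in rows, so rows that repeat a pose let the fingers close. It gives the time, the measured TCP pose, the force and the opening at its end, in the units of the state.
- get_obs(): the state, without advancing time (a new reading comes with each control period).
- get_image(name): name is "scene" or "top"; returns a dict with "color" (480x640x3 uint8, red, green, blue), "mtx" (3x3 intrinsics, pixels), "camera_from_world" (4x4, takes a point from world to camera coordinates). Camera axes: x right, y up, looking along -z (the intrinsics and any distortion apply to the point x, -y, -z); pixel columns grow to the right and rows downward; lengths in mm; the calibration is good to about 2 mm. A picture is of the moment at which its call begins. There is no depth.
- close_job(): hands the job in, once; it reports no verdict.
Trained networks look in a picture, given as the dict that the camera call returned (one of the last four; its "shot" number tells which), for a name from the list of things; names that differ only in an ending like _2 or _b are one class to them, and where a whole thing is asked for, a point or a joint stands for the part that bears it (a point fixed in the world has none). Each returns a list of dicts, best first, with "p" (0 to 1); they miss things now and then, are a little off and sometimes report something else, mostly with a low value. They report only what shows in the picture. A call takes as long as a camera call.
- recognise(picture, label): "bbox" ([centre column, centre row, width, height] in pixels, round what is visible of it).
- mark_of(picture, label): "location" ([row, column] in pixels: a listed point, or the origin of a listed thing).
The state is a dict: "t": time; "qpos": joint angles; "qvel": joint speeds; "joint_torque": joint torques, N m; "ee_pos": TCP position; "orientation": TCP orientation; "ft_force": force on the tool from outside, world axes, zero at the start; "moment": the same for the moment, N m; "width": finger opening in mm.
Only numpy, scipy, OpenCV 4.12 (cv2) and the standard library are available. Lean on these libraries where they do the work, as an engineer would, in place of code of your own. Each camera call takes 0.05 s, during which the arm holds its last target. There are 200 camera calls.

TASK

Pick up the wooden push-in lid by its knob, set it loosely in the mouth of the storage canister and let go. Then tap it home with the closed fingers, a little at a time and on opposite sides of its flange in turn, until the flange sits flat on the rim all round; it must go in square, never cocked by more than about 3.7 degrees, and you must not bear on it with more than about 30 N. Leave the other things where they are.

Things in the scene. Friction and masses are not known exactly. Their poses are not given: they have to be found in the camera images.
- lid: Round wooden push-in lid, about 0.18 kg: a flange disc 120 mm across and 8 mm thick, a plug below, a knob on top. Origin: centre of the flange's underside, z up, 8 mm below the flange's top face. At the start it stands on its plug on a fixed round cork trivet 8 mm thick, its origin 40 mm above the work surface.
- lid_knob (a point): Centre of the top of the lid's knob, 36 mm above the lid's origin along its z axis. The knob is a plain upright cylinder 24 mm across and 28 mm tall, to be grasped from above.
- lid_plug (a point): Centre of the underside of the lid's plug, 32 mm below the lid's origin. The plug is slightly tapered: 84 mm across under the flange, 79 mm at 26 mm below it, then a steeper lead-in down to 70 mm at the bottom.
- canister: Round white ceramic storage canister, 124 mm across, 100 mm tall, open at the top, wall 12 mm, mouth 100 mm wide, fixed to the work surface. Origin: centre of its underside, z up.
- canister_rim (a point): Centre of the canister's mouth in the plane of its rim, 100 mm above the canister's origin, z up. The lid set loosely in the mouth stops with its flange's underside about 15 mm above this plane; fully home the flange rests hard on the rim.
- seal (a point): Centre of the seal in the neck, 8 mm below the rim: ten sprung rubber blocks all round, unequally stiff, 79 mm free between them. They hold the plug by friction where it is left, harder as it goes in. A 20 to 25 N push in the middle stalls with the flange 5 to 10 mm above the rim; pushed on the flange 40 mm off centre, that side yields at up to 20 N and sinks, the far side sinks less or rises.
- jar: Closed glass jar, 76 mm across, 110 mm tall, standing behind the work; leave it alone. Origin: centre of its underside.
- tin: Closed food tin, 72 mm across, 100 mm tall, standing behind the work; leave it alone. Origin: centre of its underside.
- pot: Open steel pot, 140 mm across, 80 mm tall, at the left; leave it alone. Origin: centre of its underside.
- spoon: Spoon with a wooden handle, lying at the right; leave it alone.

How it is judged:
By the outcome, as a careful person would: the job done as asked, in the order asked, and still so for the second after the job is handed in, with the robot touching nothing.
It also fails if it takes over 72 s, if anything falls off the work surface, if the arm or the gripper's body presses on something with over 40 N, if the wrist force passes 120 N, or if a joint passes its speed limit or range.

## Working session

There is one attempt and no reset: what is moved stays moved. The work goes in short steps, Python scripts to look and compute and a tool call to move; the robot and the scene stay as the last step left them, time stands still between calls to the robot, and variables do not carry over. Pictures are saved under pics/ and viewed, about 8 in all and at most 12, crops included, and the job is handed in when it is done.

Besides the shell and the picture viewer there is one more tool, called after "Request:" by a JSON object that holds its "name" and its "arguments", one argument or row to a line. move_arm: Moves the arm, as the interface text tells. Its arguments: {"type":"object","properties":{"motion":{"type":"array"}},"required":["motion"]}

```bash
mkdir -p pics
cat > h.py <<'E'
import numpy as np, cv2
from workcell import *
def ray(im,row,col):
    K=np.array(im["mtx"]);T=np.array(im["camera_from_world"])
    d=np.linalg.inv(K)@[col,row,1]; d=np.array([d[0],-d[1],-d[2]])
    R=T[:3,:3]; return -R.T@T[:3,3], R.T@d
def at_z(im,row,col,z):
    o,d=ray(im,row,col); return o+d*(z-o[2])/d[2]
def proj(im,p):
    K=np.array(im["mtx"]);T=np.array(im["camera_from_world"])
    c=T[:3,:3]@np.array(p,float)+T[:3,3]; q=K@[c[0],-c[1],-c[2]]; return q[:2]/q[2]
def tri(a,b):
    (o1,d1),(o2,d2)=a,b
    A=np.stack([d1,-d2],1); s=np.linalg.lstsq(A,o2-o1,rcond=None)[0]
    p,q=o1+s[0]*d1,o2+s[1]*d2; return (p+q)/2,np.linalg.norm(p-q)
def look(name,fn=None):
    im=get_image(name)
    if fn: cv2.imwrite("pics/"+fn,cv2.cvtColor(im["color"],cv2.COLOR_RGB2BGR))
    return im
np.set_printoptions(precision=2,suppress=True)
E
python3 - <<'E'
from h import *
o=get_obs(); print(o, tcp_to_grasp)
s=look("scene","s0.png"); t=look("top","t0.png")
for im in(s,t): print(-np.array(im["camera_from_world"])[:3,:3].T@np.array(im["camera_from_world"])[:3,3], im["mtx"], im.keys())
for n,z in [("lid",40),("lid_knob",76),("canister",0),("canister_rim",100),("jar",0),("tin",0),("pot",0)]:
    a=mark_of(s,n)[:2];b=mark_of(t,n)[:2]
    print(n,[(x["p"],x["location"]) for x in a],[(x["p"],x["location"]) for x in b])
    for im,x in((s,a),(t,b)):
        if x: print("   ",at_z(im,*x[0]["location"],z))
    if a and b: print("   tri",*tri(ray(s,*a[0]["location"]),ray(t,*b[0]["location"])))
E
python3 -c "
import cv2,numpy as np
a=cv2.imread('pics/s0.png');b=cv2.imread('pics/t0.png')
cv2.imwrite('pics/v0.png',cv2.resize(np.vstack([a,b]),(400,600)) if 0 else cv2.resize(np.hstack([a,b]),(800,300)))"
```

```text
{'t': 0.0, 'qpos': array([-1.24,  0.42,  1.63, -0.  ,  1.09, -0.02]), 'qvel': array([ 0.,  0.,  0.,  0.,  0., -0.]), 'joint_torque': array([ -0.  , -54.46, -27.37,   0.06,   0.02,  -0.  ]), 'ee_pos': array([ 214.01, -586.65,  221.93]), 'orientation': array([-2.57,  1.8 ,  0.  ]), 'ft_force': array([0.18, 0.21, 0.88]), 'moment': array([ 0.07, -0.01,  0.05]), 'width': 87.95696215996108} 18.700000000000003
[1181.39  758.1  1328.99] [[578.1    0.   309.61]
 [  0.   578.1  249.74]
 [  0.     0.     1.  ]] dict_keys(['color', 'mtx', 'camera_from_world', 'shot'])
[ 503.86    2.88 1338.96] [[490.63   0.   322.69]
 [  0.   490.63 238.98]
 [  0.     0.     1.  ]] dict_keys(['color', 'mtx', 'camera_from_world', 'shot'])
lid [(0.96, [291.7, 348.8])] [(0.76, [250.6, 271.9]), (0.52, [190.0, 362.2])]
    [611.06 150.74  40.  ]
    [610.38 156.85  40.  ]
   tri [611.65 154.7   45.23] 4.567840112503888
lid_knob [(0.78, [280.7, 352.4])] [(0.96, [249.2, 271.1]), (0.74, [263.6, 402.4])]
    [598.64 146.11  76.  ]
    [611.12 154.59  76.  ]
   tri [608.28 153.64  93.85] 3.57304055084127
canister [(0.79, [214.0, 286.1]), (0.66, [282.4, 351.9])] [(0.98, [261.0, 403.3])]
    [ 580.01 -195.41    0.  ]
    [ 574.49 -196.3     0.  ]
   tri [ 576.12 -198.37   -5.98] 3.504265392153707
canister_rim [(0.95, [191.0, 283.8])] [(0.84, [259.7, 410.0])]
    [ 582.73 -199.22  100.  ]
    [ 571.99 -198.4   100.  ]
   tri [ 575.66 -202.69   91.35] 8.505961417343208
jar [(0.98, [266.7, 246.0])] [(0.57, [187.2, 362.8])]
    [779.86 -98.5    0.  ]
    [782.16 -93.74   0.  ]
   tri [781.36 -93.75   6.52] 1.4205213638007563
tin [(0.74, [319.4, 298.7])] [(0.8, [200.6, 280.7])]
    [754.33 125.24   0.  ]
    [751.79 134.66   0.  ]
   tri [753.6  131.34   6.88] 8.108937191048376
pot [(0.77, [360.0, 438.2])] [(0.57, [282.0, 173.0])]
    [532.2 422.1   0. ]
    [535.73 433.86   0.  ]
   tri [537.24 427.34  14.61] 5.089893688005862
```

View pics/t0.png

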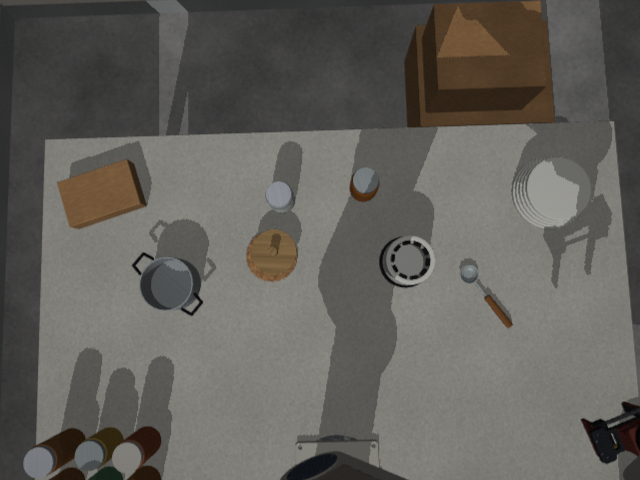

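View pics/s0.png

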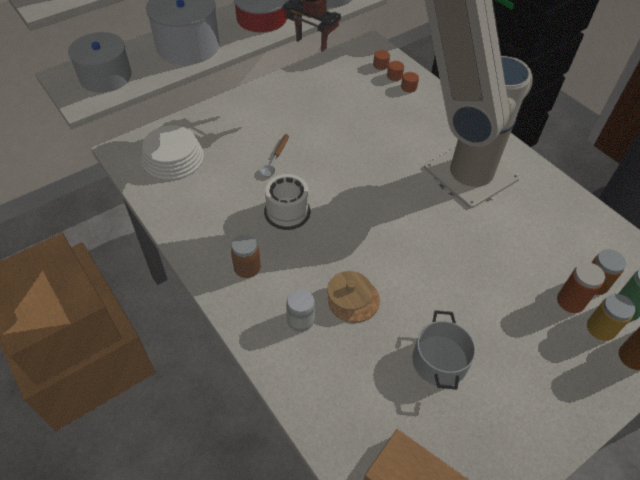

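The lid sits near top (272,254) and scene (352,295). The canister is near top (407,260) and scene (287,198). The jar and tin are behind. I'll zoom in on both to fix the centres.

Run:
```python
import cv2,numpy as np
s=cv2.imread('pics/s0.png');t=cv2.imread('pics/t0.png')
def c(i,x,y,w=33): return cv2.resize(i[y-w:y+w,x-w:x+w],(400,400)) if 0 else cv2.resize(i[y-w:y+w,x-w:x+w],(300,300),interpolation=cv2.INTER_CUBIC)
cv2.imwrite('pics/c0.png',np.vstack([np.hstack([c(t,272,254),c(s,352,295)]),np.hstack([c(t,407,261),c(s,287,200)])]))
```

```text
(no output)
```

View pics/c0.png

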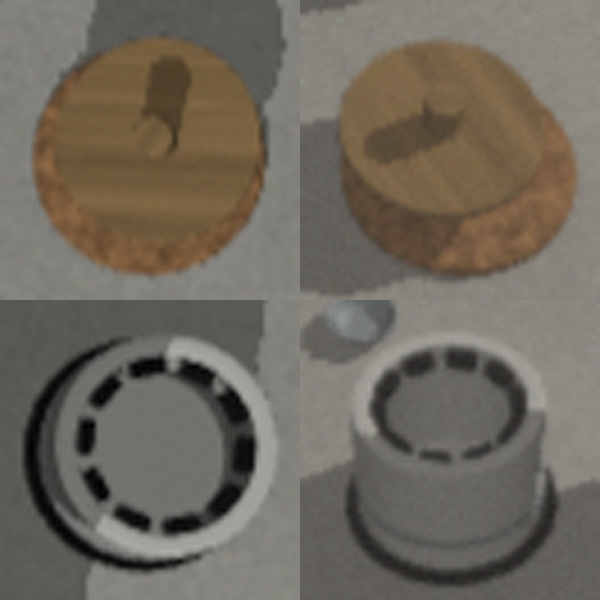

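Run:
```python
from h import *
s=look("scene");t=look("top")
for n,(ct,rt),(cs,rs),z in [("knob",(272.0,250.3),(350.6,283),76),("flange",(273.2,251.3),(349.8,289.5),48),("rim",(410.2,260.0),(286.5,188.5),100)]:
    print(n,at_z(t,rt,ct,z),at_z(s,rs,cs,z),*tri(ray(t,rt,ct),ray(s,rs,cs)))
```

```text
knob [608.2  152.31  76.  ] [606.87 149.12  76.  ] [608.29 151.45  80.02] 1.1351255278578787
flange [607.76 152.49  48.  ] [608.26 150.56  48.  ] [608.27 151.77  49.4 ] 1.6561993971792686
rim [ 571.22 -198.87  100.  ] [ 570.95 -202.9   100.  ] [ 571.94 -199.11  103.64] 2.4518224194481437
```

Request:
{"name": "move_arm", "arguments": {
  "motion": [
    [19.2,36,0,0,0,0,60],
    [38.4,72,0,0,0,0,60],
    [57.6,108,0,0,0,0,60],
    [76.8,144,0,0,0,0,60],
    [96,180,0,0,0,0,60]
  ]
}}

```text
t: 1.32
ee_pos: [310.6, -405.5, 222.8]
orientation: [2.573, -1.802, 0.0]
ft_force: [-0.3, -0.5, -0.0]
width: 60.8
```

Request:
{"name": "move_arm", "arguments": {
  "motion": [
    [19.2,36,0,0,0,0,60],
    [38.4,72,0,0,0,0,60],
    [57.6,108,0,0,0,0,60],
    [76.8,144,0,0,0,0,60],
    [96,180,0,0,0,0,60]
  ]
}}

```text
t: 1.73
ee_pos: [406.8, -225.4, 223.0]
orientation: [-2.574, 1.801, -0.001]
ft_force: [0.4, -0.4, -0.2]
width: 59.8
```

Request:
{"name": "move_arm", "arguments": {
  "motion": [
    [19.2,36,0,0,0,0,60],
    [38.4,72,0,0,0,0,60],
    [57.6,108,0,0,0,0,60],
    [76.8,144,0,0,0,0,60],
    [96,180,0,0,0,0,60]
  ]
}}

```text
t: 2.15
ee_pos: [502.9, -45.1, 223.0]
orientation: [-2.574, 1.801, -0.001]
ft_force: [0.7, -1.5, 0.1]
width: 60.0
```

Request:
{"name": "move_arm", "arguments": {
  "motion": [
    [19.2,36,0,0,0,0,60],
    [38.4,72,0,0,0,0,60],
    [57.6,108,0,0,0,0,60],
    [76.8,144,0,0,0,0,60],
    [96,180,0,0,0,0,60]
  ]
}}

```text
t: 2.57
ee_pos: [598.8, 135.0, 222.8]
orientation: [-2.574, 1.8, -0.0]
ft_force: [1.1, 0.4, 0.5]
width: 60.1
```

Request:
{"name": "move_arm", "arguments": {
  "motion": [
    [5,9,0,0,0,0,60],
    [9.8,18.6,0,0,0,0,60],
    [9.8,18.6,0,0,0,0,60]
  ]
}}

```text
t: 2.82
ee_pos: [608.3, 152.6, 222.4]
orientation: [2.575, -1.799, -0.0]
ft_force: [-0.2, 0.6, 0.7]
width: 60.1
```

Request:
{"name": "move_arm", "arguments": {
  "motion": [
    [0,0,-35,0,0,0,60],
    [0,0,-70,0,0,0,60],
    [0,-0.5,-105,0,0,0,60],
    [0,-0.5,-132,0,0,0,60],
    [0,-0.5,-132,0,0,0,60]
  ]
}}

```text
t: 3.23
ee_pos: [603.3, 148.1, 85.4]
orientation: [2.566, -1.799, -0.011]
ft_force: [-1.0, -0.3, -1.3]
width: 60.2
```

Run:
```python
from h import *
s=look("scene");t=look("top");o=get_obs();print(o["ee_pos"])
out=[]
for im in (t,s):
    i=cv2.cvtColor(im["color"],cv2.COLOR_RGB2BGR)
    u,v=proj(im,o["ee_pos"]);print(u,v)
    x,y=proj(im,[608,152,60]).astype(int)
    out.append(cv2.resize(i[y-50:y+50,x-50:x+50],(400,400),interpolation=cv2.INTER_CUBIC))
cv2.imwrite("pics/c1.png",np.hstack(out))
```

```text
[607.24 149.47  90.57]
272.4314110193872 250.1895032334886
350.94803177230426 280.0386738442892
```

View pics/c1.png

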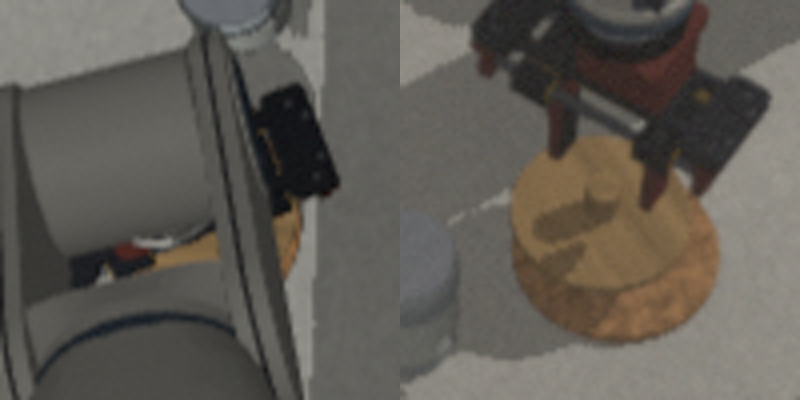

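The scene view shows the fingers straddling the knob. Next I'll descend and grasp.

Request:
{"name": "move_arm", "arguments": {
  "motion": [
    [0,0,-12,0,0,0,60],
    [0,0,-22,0,0,0,60],
    [0,0,-30,0,0,0,60],
    [0,0,-36,0,0,0,60],
    [0,0,-38,0,0,0,60]
  ]
}}

```text
t: 3.75
ee_pos: [607.5, 150.9, 51.8]
orientation: [2.574, -1.8, -0.001]
ft_force: [-0.2, 0.5, 1.2]
width: 59.8
```

Request:
{"name": "move_arm", "arguments": {
  "motion": [
    [0,0,0,0,0,0,60],
    [0,0,0,0,0,0,60],
    [0,0,0,0,0,0,45],
    [0,0,0,0,0,0,36],
    [0,0,0,0,0,0,30]
  ]
}}

```text
t: 4.17
ee_pos: [608.3, 151.1, 53.0]
orientation: [-2.574, 1.801, -0.001]
ft_force: [0.1, 0.4, 0.7]
width: 43.7
```

Request:
{"name": "move_arm", "arguments": {
  "motion": [
    [0,0,0,0,0,0,28],
    [0,0,0,0,0,0,26],
    [0,0,0,0,0,0,24],
    [0,0,0,0,0,0,20],
    [0,0,0,0,0,0,10]
  ]
}}

```text
t: 4.58
ee_pos: [608.0, 151.0, 52.7]
orientation: [-2.574, 1.801, 0.0]
ft_force: [-0.3, 0.5, 0.2]
width: 23.8
```

Request:
{"name": "move_arm", "arguments": {
  "motion": [
    [0,0,0,0,0,0,10],
    [0,0,0,0,0,0,10],
    [0,0,0,0,0,0,10],
    [0,0,2,0,0,0,10],
    [0,0,4,0,0,0,10]
  ]
}}

```text
t: 5.0
ee_pos: [607.6, 150.8, 56.4]
orientation: [2.573, -1.8, -0.001]
ft_force: [-0.4, -0.6, -2.2]
width: 23.5
```

Request:
{"name": "move_arm", "arguments": {
  "motion": [
    [0,0,15,0,0,0,10],
    [0,0,40,0,0,0,10],
    [0,0,70,0,0,0,10],
    [0,0,100,0,0,0,10],
    [0,0,120,0,0,0,10]
  ]
}}

```text
t: 5.42
ee_pos: [608.7, 151.0, 179.4]
orientation: [-2.573, 1.8, -0.002]
ft_force: [0.3, 0.1, -2.0]
width: 23.3
```

Request:
{"name": "move_arm", "arguments": {
  "motion": [
    [-1,-10,6,0,0,0,10],
    [-3,-28,10,0,0,0,10],
    [-6,-54,10,0,0,0,10],
    [-9,-84,10,0,0,0,10],
    [-12,-114,10,0,0,0,10]
  ]
}}

```text
t: 5.83
ee_pos: [594.7, 35.5, 185.5]
orientation: [2.574, -1.799, -0.002]
ft_force: [0.6, -0.1, -1.1]
width: 23.3
```

Request:
{"name": "move_arm", "arguments": {
  "motion": [
    [-3,-30,0,0,0,0,10],
    [-6,-60,0,0,0,0,10],
    [-9,-90,0,0,0,0,10],
    [-12,-120,0,0,0,0,10],
    [-15,-148,0,0,0,0,10]
  ]
}}

```text
t: 6.25
ee_pos: [579.4, -113.2, 185.4]
orientation: [2.573, -1.801, -0.003]
ft_force: [0.2, 0.3, -2.6]
width: 23.7
```

Request:
{"name": "move_arm", "arguments": {
  "motion": [
    [-3,-25,0,0,0,0,10],
    [-5,-50,0,0,0,0,10],
    [-7,-70,0,0,0,0,10],
    [-9,-82,0,0,0,0,10],
    [-10,-90,0,0,0,0,10]
  ]
}}

```text
t: 6.67
ee_pos: [569.7, -202.6, 185.6]
orientation: [2.572, -1.803, -0.003]
ft_force: [0.0, -0.3, -2.6]
width: 23.3
```

Request:
{"name": "move_arm", "arguments": {
  "motion": [
    [0,0,0,0,0,0,10],
    [0,0,0,0,0,0,10],
    [0,0,0,0,0,0,10]
  ]
}}

```text
t: 6.92
ee_pos: [570.9, -200.1, 186.4]
orientation: [-2.575, 1.8, 0.001]
ft_force: [-0.0, -0.1, -2.8]
width: 23.1
```

Run:
```python
from h import *
s=look("scene");t=look("top");o=get_obs();print(o["ee_pos"],o["ft_force"],o["width"])
out=[]
for im in (t,s):
    i=cv2.cvtColor(im["color"],cv2.COLOR_RGB2BGR)
    x,y=proj(im,[571,-200,140]).astype(int);print(x,y)
    out.append(cv2.resize(i[y-50:y+50,x-50:x+50],(400,400),interpolation=cv2.INTER_CUBIC))
cv2.imwrite("pics/c2.png",np.hstack(out))
```

```text
[ 571.11 -199.94  186.59] [ 0.1  -0.36 -1.7 ] 23.52954494252848
413 259
286 179
```

View pics/c2.png

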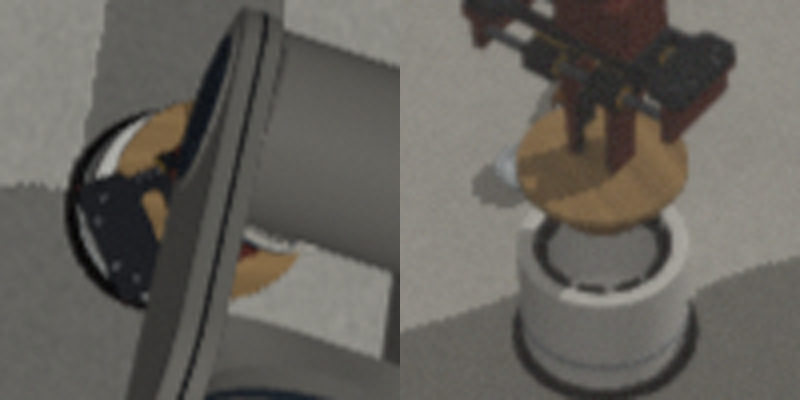

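Run:
```python
from h import *
s=look("scene");t=look("top");o=get_obs()
for z in (181.8,): print("exp flange", proj(s,[571.1,-200,z]),proj(t,[571.1,-200,z]))
print("meas flange col", 236+50.5)
print("knob/rim shift per mm", proj(s,[571,-200,181.8])-proj(s,[571,-190,181.8]), proj(s,[571,-200,181.8])-proj(s,[581,-200,181.8]))
# colour segmentation of flange in scene
hsv=cv2.cvtColor(s["color"],cv2.COLOR_RGB2HSV)[120:215,240:335]
m=((hsv[...,0]>10)&(hsv[...,0]<22)&(hsv[...,1]>90)).astype(np.uint8)
m=cv2.morphologyEx(m,cv2.MORPH_OPEN,np.ones((3,3)))
c=max(cv2.findContours(m,0,1)[0],key=cv2.contourArea);h=cv2.convexHull(c)[:,0]+[240,120]
e=cv2.fitEllipse(h);print(e,h.min(0),h.max(0))
# expected outline of the flange: top & bottom edge
a=np.linspace(0,6.28,90)
P=np.array([proj(s,[571.1+60*np.cos(k),-200+60*np.sin(k),z]) for z in(173.8,181.8) for k in a]);print(P.min(0),P.max(0))
```

```text
exp flange [286.4  168.94] [416.26 257.98]
meas flange col 286.5
knob/rim shift per mm [-2.02 -2.15] [ 3.02 -1.48]
((290.41436767578125, 172.32666015625), (24.356048583984375, 37.49649429321289), 62.934818267822266) [272 158] [306 185]
[264.65 153.7 ] [308.11 186.91]
```

Request:
{"name": "move_arm", "arguments": {
  "motion": [
    [0,-0.3,-8,0,0,0,10],
    [0,-0.6,-20,0,0,0,10],
    [0,-0.9,-32,0,0,0,10],
    [0,-0.9,-42,0,0,0,10],
    [0,-0.9,-48,0,0,0,10]
  ]
}}

```text
t: 7.53
ee_pos: [570.0, -201.5, 136.2]
orientation: [2.573, -1.801, -0.004]
ft_force: [4.2, 3.7, 9.9]
width: 23.2
```

Request:
{"name": "move_arm", "arguments": {
  "motion": [
    [0,0,-2,0,0,0,10],
    [0,0,-4,0,0,0,10],
    [0,0,-6,0,0,0,10],
    [0,0,-6,0,0,0,10]
  ]
}}

```text
t: 7.87
ee_pos: [571.7, -201.6, 133.0]
orientation: [-2.573, 1.801, -0.002]
ft_force: [2.9, 3.8, -1.3]
width: 23.7
```

Request:
{"name": "move_arm", "arguments": {
  "motion": [
    [0.5,0.7,0,0,0,0,10],
    [1,1.4,0,0,0,0,10],
    [1,1.4,0,0,0,0,10],
    [1,1.4,0,0,0,0,10]
  ]
}}

```text
t: 8.2
ee_pos: [572.0, -200.7, 132.7]
orientation: [2.574, -1.801, 0.0]
ft_force: [1.2, 0.1, -1.3]
width: 23.5
```

Request:
{"name": "move_arm", "arguments": {
  "motion": [
    [0.5,0,-1,0,0,0,10],
    [0.5,0,-2,0,0,0,10],
    [0.5,0,-3,0,0,0,10],
    [0.5,0,-3,0,0,0,10],
    [0.5,0,-3,0,0,0,10]
  ]
}}

```text
t: 8.62
ee_pos: [572.4, -200.5, 129.5]
orientation: [2.574, -1.801, -0.0]
ft_force: [2.4, 1.8, -2.2]
width: 23.6
```

Request:
{"name": "move_arm", "arguments": {
  "motion": [
    [0.5,0.4,0,0,0,0,10],
    [1,0.8,0,0,0,0,10],
    [1,0.8,-1,0,0,0,10],
    [1,0.8,-1.5,0,0,0,10],
    [1,0.8,-1.5,0,0,0,10]
  ]
}}

```text
t: 9.03
ee_pos: [573.1, -199.7, 127.9]
orientation: [2.574, -1.801, -0.001]
ft_force: [1.0, -0.5, -2.3]
width: 23.2
```

Request:
{"name": "move_arm", "arguments": {
  "motion": [
    [0,0,-0.7,0,0,0,10],
    [0,0,-1.4,0,0,0,10],
    [0,0,-1.4,0,0,0,10],
    [0,0,-1.4,0,0,0,10]
  ]
}}

```text
t: 9.37
ee_pos: [573.4, -199.7, 126.7]
orientation: [2.574, -1.801, -0.0]
ft_force: [-0.2, -0.3, -2.9]
width: 23.2
```

Request:
{"name": "move_arm", "arguments": {
  "motion": [
    [0,0,-0.7,0,0,0,10],
    [0,0,-1.4,0,0,0,10],
    [0,0,-1.4,0,0,0,10],
    [0,0,-1.4,0,0,0,10]
  ]
}}

```text
t: 9.7
ee_pos: [573.4, -199.7, 125.4]
orientation: [2.574, -1.801, -0.0]
ft_force: [-1.6, -1.1, -0.5]
width: 23.6
```

Run:
```python
from h import *
s=look("scene");o=get_obs();print(o["ee_pos"],o["ft_force"],o["moment"])
i=cv2.cvtColor(s["color"],cv2.COLOR_RGB2BGR)
x,y=proj(s,[573,-200,110]).astype(int);print(x,y)
cv2.imwrite("pics/c3.png",cv2.resize(i[y-40:y+40,x-40:x+40],(560,560),interpolation=cv2.INTER_CUBIC))
```

```text
[ 573.4  -199.75  125.35] [-1.57 -0.03 -1.54] [-0.1   0.32 -0.03]
286 187
```

View pics/c3.png

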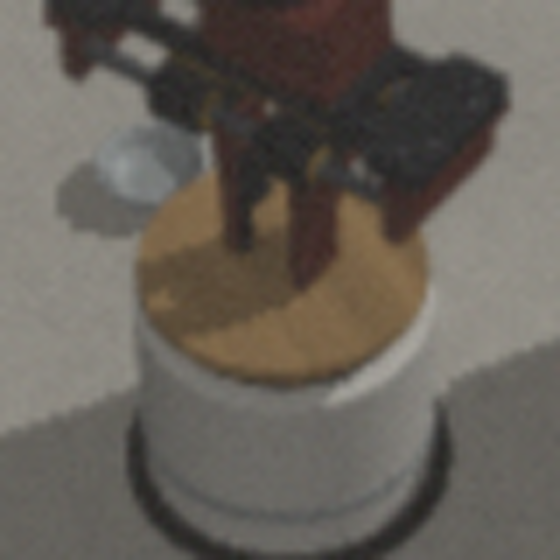

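The picture shows the lid in the mouth, level and carried with little force. I'll release it.

Request:
{"name": "move_arm", "arguments": {
  "motion": [
    [-0.6,-0.3,-0.5,0,0,0,10],
    [-0.6,-0.3,-0.5,0,0,0,10],
    [-0.6,-0.3,-0.5,0,0,0,24],
    [-0.6,-0.3,-0.5,0,0,0,26],
    [-0.6,-0.3,-0.5,0,0,0,32]
  ]
}}

```text
t: 10.17
ee_pos: [573.3, -200.2, 125.1]
orientation: [-2.574, 1.801, -0.001]
ft_force: [0.2, 0.3, 0.4]
width: 29.2
```

Request:
{"name": "move_arm", "arguments": {
  "motion": [
    [0,0,0,0,0,0,40],
    [0,0,0,0,0,0,40],
    [0,0,0,0,0,0,40],
    [0,0,10,0,0,0,40],
    [0,0,25,0,0,0,40]
  ]
}}

```text
t: 10.58
ee_pos: [571.9, -199.7, 149.3]
orientation: [2.573, -1.801, -0.005]
ft_force: [1.0, 0.2, -0.8]
width: 39.8
```

Request:
{"name": "move_arm", "arguments": {
  "motion": [
    [0,0,15,0,0,0,40],
    [0,0,30,0,0,0,20],
    [0,0,40,0,0,0,0],
    [0,0,40,0,0,0,0],
    [0,0,40,0,0,0,0]
  ]
}}

```text
t: 11.0
ee_pos: [573.2, -200.1, 190.5]
orientation: [-2.574, 1.801, -0.002]
ft_force: [-0.4, 0.3, -0.4]
width: 16.9
```

Run:
```python
from h import *
s=look("scene");o=get_obs();print(o["ee_pos"],o["ft_force"],o["width"])
i=cv2.cvtColor(s["color"],cv2.COLOR_RGB2BGR)
x,y=286,187
cv2.imwrite("pics/c4.png",cv2.resize(i[y-40:y+40,x-40:x+40],(560,560),interpolation=cv2.INTER_CUBIC))
```

```text
[ 572.68 -199.95  189.71] [-0.23  0.11 -0.56] 13.081659683177872
```

View pics/c4.png

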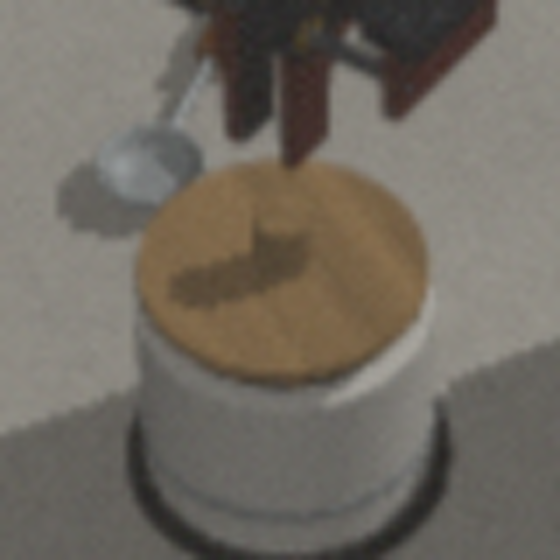

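The lid sits level and loose in the mouth. I'm starting the taps at four points: ±40 mm along the tool's x and y axes.

Request:
{"name": "move_arm", "arguments": {
  "motion": [
    [7,-19,0,0,0,0,0],
    [13.7,-37.6,-15,0,0,0,0],
    [13.7,-37.6,-40,0,0,0,0],
    [13.7,-37.6,-56,0,0,0,0],
    [13.7,-37.6,-64,0,0,0,0]
  ]
}}

```text
t: 11.47
ee_pos: [584.5, -237.1, 122.3]
orientation: [2.573, -1.801, -0.008]
ft_force: [0.1, 0.1, 0.2]
width: 0.3
```

Request:
{"name": "move_arm", "arguments": {
  "motion": [
    [0,0,0,0,0,0,0],
    [0,0,-1.5,0,0,0,0],
    [0,0,-3,0,0,0,0],
    [0,0,-4,0,0,0,0],
    [0,0,-4,0,0,0,0]
  ]
}}

```text
t: 11.88
ee_pos: [587.0, -237.7, 122.6]
orientation: [-2.574, 1.801, -0.002]
ft_force: [0.7, 0.1, 0.9]
width: 0.3
```

Request:
{"name": "move_arm", "arguments": {
  "motion": [
    [0,0,-0.7,0,0,0,0],
    [0,0,-1.4,0,0,0,0],
    [0,0,-1.4,0,0,0,0],
    [0,0,-1.4,0,0,0,0]
  ]
}}

```text
t: 12.22
ee_pos: [586.7, -237.7, 120.7]
orientation: [-2.574, 1.801, -0.0]
ft_force: [-0.7, -0.3, 1.3]
width: 0.5
```

Request:
{"name": "move_arm", "arguments": {
  "motion": [
    [0,0,-0.5,0,0,0,0],
    [0,0,-1,0,0,0,0],
    [0,0,-1,0,0,0,0]
  ]
}}

```text
t: 12.47
ee_pos: [586.8, -237.8, 119.6]
orientation: [2.574, -1.801, 0.001]
ft_force: [0.2, -0.3, 1.1]
width: 0.5
```

Request:
{"name": "move_arm", "arguments": {
  "motion": [
    [0,0,-0.5,0,0,0,0],
    [0,0,-1,0,0,0,0],
    [0,0,-1,0,0,0,0]
  ]
}}

```text
t: 12.72
ee_pos: [586.9, -237.9, 118.6]
orientation: [2.574, -1.801, 0.001]
ft_force: [0.5, -2.0, 1.6]
width: 0.5
```

Request:
{"name": "move_arm", "arguments": {
  "motion": [
    [0,0,-0.5,0,0,0,0],
    [0,0,-1,0,0,0,0],
    [0,0,-1,0,0,0,0]
  ]
}}

```text
t: 12.97
ee_pos: [586.9, -237.9, 117.6]
orientation: [2.574, -1.801, 0.001]
ft_force: [0.8, -2.9, 2.4]
width: 0.5
```

Request:
{"name": "move_arm", "arguments": {
  "motion": [
    [0,0,20,0,0,0,0],
    [-2,5,40,0,0,0,0],
    [-14,38,42,0,0,0,0],
    [-25,70,38,0,0,0,0],
    [-27.4,75.2,20,0,0,0,0]
  ]
}}

```text
t: 13.38
ee_pos: [558.4, -159.0, 139.3]
orientation: [-2.574, 1.799, -0.001]
ft_force: [-0.3, -0.0, -0.3]
width: 0.3
```

Request:
{"name": "move_arm", "arguments": {
  "motion": [
    [0,0,-8,0,0,0,0],
    [0,0,-13,0,0,0,0],
    [0,0,-15,0,0,0,0],
    [0,0,-15.5,0,0,0,0],
    [0,0,-15.5,0,0,0,0]
  ]
}}

```text
t: 13.8
ee_pos: [559.6, -163.2, 121.9]
orientation: [-2.573, 1.802, -0.0]
ft_force: [0.5, 0.3, 0.8]
width: 1.0
```

Request:
{"name": "move_arm", "arguments": {
  "motion": [
    [0,0,-0.5,0,0,0,0],
    [0,0,-1,0,0,0,0],
    [0,0,-1,0,0,0,0]
  ]
}}

```text
t: 14.05
ee_pos: [559.5, -162.8, 121.2]
orientation: [-2.574, 1.801, -0.001]
ft_force: [-0.7, 0.2, 0.3]
width: 0.5
```

Request:
{"name": "move_arm", "arguments": {
  "motion": [
    [0,0,-0.5,0,0,0,0],
    [0,0,-1,0,0,0,0],
    [0,0,-1,0,0,0,0]
  ]
}}

```text
t: 14.3
ee_pos: [559.4, -162.5, 120.2]
orientation: [-2.574, 1.801, -0.001]
ft_force: [0.1, -0.6, 2.2]
width: 0.3
```

Request:
{"name": "move_arm", "arguments": {
  "motion": [
    [0,0,-0.6,0,0,0,0],
    [0,0,-1.2,0,0,0,0],
    [0,0,-1.2,0,0,0,0]
  ]
}}

```text
t: 14.55
ee_pos: [559.3, -162.2, 118.8]
orientation: [-2.574, 1.801, 0.0]
ft_force: [-0.8, 1.1, 2.8]
width: 0.8
```

Request:
{"name": "move_arm", "arguments": {
  "motion": [
    [0,0,-0.6,0,0,0,0],
    [0,0,-1.2,0,0,0,0],
    [0,0,-1.2,0,0,0,0]
  ]
}}

```text
t: 14.8
ee_pos: [559.2, -162.1, 117.5]
orientation: [-2.574, 1.801, 0.0]
ft_force: [-1.2, 2.0, 3.2]
width: 0.8
```

Request:
{"name": "move_arm", "arguments": {
  "motion": [
    [0,0,-0.5,0,0,0,0],
    [0,0,-1,0,0,0,0],
    [0,0,-1,0,0,0,0]
  ]
}}

```text
t: 15.05
ee_pos: [559.2, -162.0, 116.6]
orientation: [-2.574, 1.801, 0.0]
ft_force: [-1.1, 4.0, 4.7]
width: 0.2
```

Request:
{"name": "move_arm", "arguments": {
  "motion": [
    [0,0,20,0,0,0,0],
    [5,-3,38,0,0,0,0],
    [30,-14,38,0,0,0,0],
    [50,-23,28,0,0,0,0],
    [51.3,-23.9,12,0,0,0,0]
  ]
}}

```text
t: 15.47
ee_pos: [615.5, -188.7, 130.6]
orientation: [-2.572, 1.8, -0.013]
ft_force: [0.5, -0.0, 0.5]
width: 0.2
```

Request:
{"name": "move_arm", "arguments": {
  "motion": [
    [0,0,-5,0,0,0,0],
    [0,0,-8,0,0,0,0],
    [0,0,-9,0,0,0,0],
    [0,0,-9.5,0,0,0,0],
    [0,0,-9.5,0,0,0,0]
  ]
}}

```text
t: 15.88
ee_pos: [610.4, -186.2, 119.5]
orientation: [-2.574, 1.801, -0.001]
ft_force: [-0.7, -0.7, -0.3]
width: 0.2
```

Request:
{"name": "move_arm", "arguments": {
  "motion": [
    [0,0,-0.5,0,0,0,0],
    [0,0,-1,0,0,0,0],
    [0,0,-1,0,0,0,0]
  ]
}}

```text
t: 16.13
ee_pos: [610.6, -186.3, 118.4]
orientation: [-2.574, 1.801, -0.001]
ft_force: [0.1, 0.4, 0.6]
width: 0.8
```

Request:
{"name": "move_arm", "arguments": {
  "motion": [
    [0,0,-0.5,0,0,0,0],
    [0,0,-1,0,0,0,0],
    [0,0,-1,0,0,0,0]
  ]
}}

```text
t: 16.38
ee_pos: [610.7, -186.4, 117.5]
orientation: [-2.574, 1.801, -0.001]
ft_force: [-0.4, 0.3, 1.9]
width: 0.8
```

Request:
{"name": "move_arm", "arguments": {
  "motion": [
    [0,0,-0.5,0,0,0,0],
    [0,0,-1,0,0,0,0],
    [0,0,-1,0,0,0,0]
  ]
}}

```text
t: 16.63
ee_pos: [611.0, -186.3, 116.7]
orientation: [-2.574, 1.801, -0.001]
ft_force: [-0.8, 1.2, 5.4]
width: 0.2
```

Request:
{"name": "move_arm", "arguments": {
  "motion": [
    [0,0,20,0,0,0,0],
    [-4,-2,41,0,0,0,0],
    [-40,-14,43,0,0,0,0],
    [-72,-26,36,0,0,0,0],
    [-75.2,-27.4,18,0,0,0,0]
  ]
}}

```text
t: 17.05
ee_pos: [532.2, -215.0, 135.7]
orientation: [2.573, -1.802, 0.002]
ft_force: [0.1, 0.4, 0.3]
width: 0.9
```

Request:
{"name": "move_arm", "arguments": {
  "motion": [
    [0,0,-9,0,0,0,0],
    [0,0,-13,0,0,0,0],
    [0,0,-14.5,0,0,0,0],
    [0,0,-15,0,0,0,0],
    [0,0,-15,0,0,0,0]
  ]
}}

```text
t: 17.47
ee_pos: [536.4, -213.5, 119.2]
orientation: [-2.575, 1.8, -0.001]
ft_force: [-0.4, -0.1, -0.4]
width: 0.3
```

Request:
{"name": "move_arm", "arguments": {
  "motion": [
    [0,0,-0.5,0,0,0,0],
    [0,0,-1,0,0,0,0],
    [0,0,-1,0,0,0,0]
  ]
}}

```text
t: 17.72
ee_pos: [535.7, -213.6, 118.3]
orientation: [-2.574, 1.801, -0.001]
ft_force: [0.6, -0.8, -0.2]
width: 0.8
```

Request:
{"name": "move_arm", "arguments": {
  "motion": [
    [0,0,-0.5,0,0,0,0],
    [0,0,-1,0,0,0,0],
    [0,0,-1,0,0,0,0]
  ]
}}

```text
t: 17.97
ee_pos: [535.5, -213.8, 117.4]
orientation: [-2.574, 1.801, -0.001]
ft_force: [-0.4, 0.2, 2.7]
width: 0.7
```

Request:
{"name": "move_arm", "arguments": {
  "motion": [
    [0,0,-0.5,0,0,0,0],
    [0,0,-1,0,0,0,0],
    [0,0,-1,0,0,0,0]
  ]
}}

```text
t: 18.22
ee_pos: [535.4, -213.9, 116.6]
orientation: [2.574, -1.801, 0.001]
ft_force: [-1.4, 0.1, 5.6]
width: 0.4
```

Request:
{"name": "move_arm", "arguments": {
  "motion": [
    [0,0,-0.7,0,0,0,0],
    [0,0,-1.4,0,0,0,0],
    [0,0,-1.4,0,0,0,0]
  ]
}}

```text
t: 18.47
ee_pos: [535.2, -214.0, 115.3]
orientation: [2.574, -1.801, 0.0]
ft_force: [-3.5, -0.9, 6.7]
width: 0.4
```

Request:
{"name": "move_arm", "arguments": {
  "motion": [
    [0,0,20,0,0,0,0],
    [5,-3,38,0,0,0,0],
    [30,-14,38,0,0,0,0],
    [50,-23,28,0,0,0,0],
    [51.3,-23.9,12,0,0,0,0]
  ]
}}

```text
t: 18.88
ee_pos: [591.6, -239.9, 129.0]
orientation: [-2.573, 1.8, -0.013]
ft_force: [0.3, 0.1, 0.2]
width: 0.2
```

Request:
{"name": "move_arm", "arguments": {
  "motion": [
    [0,0,-5,0,0,0,0],
    [0,0,-7,0,0,0,0],
    [0,0,-8,0,0,0,0],
    [0,0,-8.5,0,0,0,0],
    [0,0,-8.5,0,0,0,0]
  ]
}}

```text
t: 19.3
ee_pos: [586.4, -237.5, 118.7]
orientation: [-2.574, 1.801, -0.001]
ft_force: [-0.2, 0.2, 0.1]
width: 0.6
```

Request:
{"name": "move_arm", "arguments": {
  "motion": [
    [0,0,-0.6,0,0,0,0],
    [0,0,-1.2,0,0,0,0],
    [0,0,-1.2,0,0,0,0]
  ]
}}

```text
t: 19.55
ee_pos: [586.6, -237.6, 117.3]
orientation: [-2.574, 1.801, -0.001]
ft_force: [0.6, 0.1, 0.2]
width: 0.5
```

Request:
{"name": "move_arm", "arguments": {
  "motion": [
    [0,0,-0.6,0,0,0,0],
    [0,0,-1.2,0,0,0,0],
    [0,0,-1.2,0,0,0,0]
  ]
}}

```text
t: 19.8
ee_pos: [586.9, -237.8, 116.4]
orientation: [-2.574, 1.801, -0.001]
ft_force: [-1.1, -0.1, 4.6]
width: 0.3
```

Request:
{"name": "move_arm", "arguments": {
  "motion": [
    [0,0,-0.6,0,0,0,0],
    [0,0,-1.2,0,0,0,0],
    [0,0,-1.8,0,0,0,0],
    [0,0,-1.8,0,0,0,0]
  ]
}}

```text
t: 20.13
ee_pos: [587.1, -238.1, 115.0]
orientation: [2.574, -1.801, 0.003]
ft_force: [-2.2, -0.6, 6.4]
width: 0.2
```

Request:
{"name": "move_arm", "arguments": {
  "motion": [
    [0,0,20,0,0,0,0],
    [-2,5,40,0,0,0,0],
    [-14,38,42,0,0,0,0],
    [-25,70,36,0,0,0,0],
    [-27.4,75.2,18,0,0,0,0]
  ]
}}

```text
t: 20.55
ee_pos: [559.0, -159.5, 134.1]
orientation: [-2.574, 1.799, -0.004]
ft_force: [-0.4, 0.6, -0.7]
width: 0.5
```

Request:
{"name": "move_arm", "arguments": {
  "motion": [
    [0,0,-8,0,0,0,0],
    [0,0,-12,0,0,0,0],
    [0,0,-13.5,0,0,0,0],
    [0,0,-14,0,0,0,0],
    [0,0,-14,0,0,0,0]
  ]
}}

```text
t: 20.97
ee_pos: [559.8, -163.4, 118.1]
orientation: [-2.573, 1.802, -0.001]
ft_force: [0.7, -0.5, -0.3]
width: 0.3
```

Request:
{"name": "move_arm", "arguments": {
  "motion": [
    [0,0,-0.6,0,0,0,0],
    [0,0,-1.2,0,0,0,0],
    [0,0,-1.2,0,0,0,0]
  ]
}}

```text
t: 21.22
ee_pos: [559.4, -162.8, 116.9]
orientation: [-2.574, 1.801, -0.001]
ft_force: [0.1, 0.3, 0.4]
width: 0.5
```

Request:
{"name": "move_arm", "arguments": {
  "motion": [
    [0,0,-0.6,0,0,0,0],
    [0,0,-1.2,0,0,0,0],
    [0,0,-1.2,0,0,0,0]
  ]
}}

```text
t: 21.47
ee_pos: [559.4, -162.6, 116.1]
orientation: [-2.574, 1.801, -0.001]
ft_force: [-1.6, -0.4, 3.9]
width: 0.5
```

Request:
{"name": "move_arm", "arguments": {
  "motion": [
    [0,0,-0.6,0,0,0,0],
    [0,0,-1.2,0,0,0,0],
    [0,0,-1.2,0,0,0,0]
  ]
}}

```text
t: 21.72
ee_pos: [559.5, -162.3, 115.2]
orientation: [-2.574, 1.801, -0.001]
ft_force: [-2.2, 0.9, 7.5]
width: 0.4
```

Request:
{"name": "move_arm", "arguments": {
  "motion": [
    [0,0,-0.7,0,0,0,0],
    [0,0,-1.4,0,0,0,0],
    [0,0,-1.4,0,0,0,0]
  ]
}}

```text
t: 21.97
ee_pos: [559.4, -162.0, 114.0]
orientation: [-2.573, 1.801, -0.0]
ft_force: [-2.7, 3.4, 8.9]
width: 0.3
```

Request:
{"name": "move_arm", "arguments": {
  "motion": [
    [0,0,20,0,0,0,0],
    [5,-3,38,0,0,0,0],
    [30,-14,38,0,0,0,0],
    [50,-23,28,0,0,0,0],
    [51.3,-23.9,12,0,0,0,0]
  ]
}}

```text
t: 22.38
ee_pos: [615.7, -188.3, 127.5]
orientation: [-2.572, 1.8, -0.013]
ft_force: [-0.7, -0.1, 0.5]
width: 0.7
```

Request:
{"name": "move_arm", "arguments": {
  "motion": [
    [0,0,-5,0,0,0,0],
    [0,0,-7,0,0,0,0],
    [0,0,-8,0,0,0,0],
    [0,0,-9,0,0,0,0],
    [0,0,-9,0,0,0,0]
  ]
}}

```text
t: 22.8
ee_pos: [610.3, -186.2, 116.4]
orientation: [-2.574, 1.801, -0.0]
ft_force: [0.6, -0.7, 0.1]
width: 0.3
```

Request:
{"name": "move_arm", "arguments": {
  "motion": [
    [0,0,-0.6,0,0,0,0],
    [0,0,-1.2,0,0,0,0],
    [0,0,-1.2,0,0,0,0]
  ]
}}

```text
t: 23.05
ee_pos: [610.7, -186.3, 115.2]
orientation: [-2.574, 1.801, -0.001]
ft_force: [-0.6, 0.5, 2.1]
width: 0.5
```

Request:
{"name": "move_arm", "arguments": {
  "motion": [
    [0,0,-0.6,0,0,0,0],
    [0,0,-1.2,0,0,0,0],
    [0,0,-1.2,0,0,0,0]
  ]
}}

```text
t: 23.3
ee_pos: [610.9, -186.4, 114.6]
orientation: [-2.574, 1.801, -0.001]
ft_force: [-1.3, 2.0, 6.9]
width: 0.4
```

Request:
{"name": "move_arm", "arguments": {
  "motion": [
    [0,0,-0.6,0,0,0,0],
    [0,0,-1.2,0,0,0,0],
    [0,0,-1.2,0,0,0,0]
  ]
}}

```text
t: 23.55
ee_pos: [611.1, -186.5, 113.9]
orientation: [-2.574, 1.801, -0.002]
ft_force: [-1.6, 1.8, 8.7]
width: 0.4
```

Request:
{"name": "move_arm", "arguments": {
  "motion": [
    [0,0,20,0,0,0,0],
    [-4,-2,41,0,0,0,0],
    [-40,-14,43,0,0,0,0],
    [-72,-26,36,0,0,0,0],
    [-75.2,-27.4,18,0,0,0,0]
  ]
}}

```text
t: 23.97
ee_pos: [532.3, -215.0, 132.3]
orientation: [2.573, -1.802, 0.002]
ft_force: [0.2, -0.4, -0.2]
width: 0.6
```

Request:
{"name": "move_arm", "arguments": {
  "motion": [
    [0,0,-9,0,0,0,0],
    [0,0,-12,0,0,0,0],
    [0,0,-13.5,0,0,0,0],
    [0,0,-14,0,0,0,0],
    [0,0,-14,0,0,0,0]
  ]
}}

```text
t: 24.38
ee_pos: [536.4, -213.6, 116.6]
orientation: [-2.575, 1.8, -0.001]
ft_force: [-0.1, -0.8, -0.6]
width: 0.5
```

Request:
{"name": "move_arm", "arguments": {
  "motion": [
    [0,0,-0.6,0,0,0,0],
    [0,0,-1.2,0,0,0,0],
    [0,0,-1.2,0,0,0,0]
  ]
}}

```text
t: 24.63
ee_pos: [535.6, -213.6, 115.3]
orientation: [-2.574, 1.801, -0.001]
ft_force: [-0.4, -0.3, -0.2]
width: 0.3
```

Request:
{"name": "move_arm", "arguments": {
  "motion": [
    [0,0,-0.6,0,0,0,0],
    [0,0,-1.2,0,0,0,0],
    [0,0,-1.2,0,0,0,0]
  ]
}}

```text
t: 24.88
ee_pos: [535.5, -213.8, 114.6]
orientation: [-2.574, 1.801, -0.001]
ft_force: [-1.3, 0.5, 4.8]
width: 0.7
```

Request:
{"name": "move_arm", "arguments": {
  "motion": [
    [0,0,-0.6,0,0,0,0],
    [0,0,-1.2,0,0,0,0],
    [0,0,-1.2,0,0,0,0]
  ]
}}

```text
t: 25.13
ee_pos: [535.4, -213.9, 113.8]
orientation: [2.574, -1.801, 0.001]
ft_force: [-3.2, 0.8, 10.1]
width: 0.7
```

Request:
{"name": "move_arm", "arguments": {
  "motion": [
    [0,0,-0.6,0,0,0,0],
    [0,0,-1.2,0,0,0,0],
    [0,0,-1.2,0,0,0,0]
  ]
}}

```text
t: 25.38
ee_pos: [535.2, -214.0, 112.8]
orientation: [2.574, -1.801, 0.001]
ft_force: [-4.4, -0.7, 11.0]
width: 0.6
```

Request:
{"name": "move_arm", "arguments": {
  "motion": [
    [0,0,20,0,0,0,0],
    [5,-3,40,0,0,0,0],
    [30,-14,40,0,0,0,0],
    [50,-23,28,0,0,0,0],
    [51.3,-23.9,13,0,0,0,0]
  ]
}}

```text
t: 25.8
ee_pos: [591.5, -239.8, 126.8]
orientation: [-2.573, 1.8, -0.013]
ft_force: [0.6, 0.1, 0.1]
width: 0.4
```

Request:
{"name": "move_arm", "arguments": {
  "motion": [
    [0,0,-5,0,0,0,0],
    [0,0,-7,0,0,0,0],
    [0,0,-8.5,0,0,0,0],
    [0,0,-9.5,0,0,0,0],
    [0,0,-9.5,0,0,0,0]
  ]
}}

```text
t: 26.22
ee_pos: [586.4, -237.5, 115.5]
orientation: [-2.574, 1.801, -0.0]
ft_force: [-0.2, 0.9, 0.3]
width: 0.5
```

Request:
{"name": "move_arm", "arguments": {
  "motion": [
    [0,0,-0.6,0,0,0,0],
    [0,0,-1.2,0,0,0,0],
    [0,0,-1.2,0,0,0,0]
  ]
}}

```text
t: 26.47
ee_pos: [586.6, -237.7, 114.2]
orientation: [-2.574, 1.801, -0.001]
ft_force: [0.5, -0.0, -0.0]
width: 0.1
```

Request:
{"name": "move_arm", "arguments": {
  "motion": [
    [0,0,-0.6,0,0,0,0],
    [0,0,-1.2,0,0,0,0],
    [0,0,-1.2,0,0,0,0]
  ]
}}

```text
t: 26.72
ee_pos: [586.9, -237.7, 113.5]
orientation: [-2.574, 1.801, -0.001]
ft_force: [-2.9, 0.1, 5.0]
width: 0.3
```

Request:
{"name": "move_arm", "arguments": {
  "motion": [
    [0,0,-0.6,0,0,0,0],
    [0,0,-1.2,0,0,0,0],
    [0,0,-1.2,0,0,0,0]
  ]
}}

```text
t: 26.97
ee_pos: [587.0, -237.9, 112.9]
orientation: [-2.574, 1.801, -0.002]
ft_force: [-2.9, 0.8, 10.1]
width: 0.7
```

Request:
{"name": "move_arm", "arguments": {
  "motion": [
    [0,0,-0.6,0,0,0,0],
    [0,0,-1.2,0,0,0,0],
    [0,0,-1.2,0,0,0,0]
  ]
}}

```text
t: 27.22
ee_pos: [587.2, -238.0, 111.9]
orientation: [-2.574, 1.801, -0.003]
ft_force: [-2.7, 1.1, 9.9]
width: 0.2
```

Request:
{"name": "move_arm", "arguments": {
  "motion": [
    [0,0,20,0,0,0,0],
    [-2,5,41,0,0,0,0],
    [-14,38,43,0,0,0,0],
    [-25,70,36,0,0,0,0],
    [-27.4,75.2,18,0,0,0,0]
  ]
}}

```text
t: 27.63
ee_pos: [559.0, -159.5, 130.4]
orientation: [-2.574, 1.799, -0.004]
ft_force: [0.5, -0.3, 0.1]
width: 0.5
```

Request:
{"name": "move_arm", "arguments": {
  "motion": [
    [0,0,-8,0,0,0,0],
    [0,0,-11.5,0,0,0,0],
    [0,0,-13,0,0,0,0],
    [0,0,-14,0,0,0,0],
    [0,0,-14,0,0,0,0]
  ]
}}

```text
t: 28.05
ee_pos: [559.8, -163.3, 114.4]
orientation: [-2.573, 1.802, -0.001]
ft_force: [-0.1, 0.3, -0.6]
width: 0.3
```

Request:
{"name": "move_arm", "arguments": {
  "motion": [
    [0,0,-0.6,0,0,0,0],
    [0,0,-1.2,0,0,0,0],
    [0,0,-1.2,0,0,0,0]
  ]
}}

```text
t: 28.3
ee_pos: [559.9, -163.2, 114.0]
orientation: [-2.574, 1.801, -0.003]
ft_force: [-1.4, -2.1, 4.2]
width: 0.4
```

Request:
{"name": "move_arm", "arguments": {
  "motion": [
    [0,0,-0.6,0,0,0,0],
    [0,0,-1.2,0,0,0,0],
    [0,0,-1.2,0,0,0,0]
  ]
}}

```text
t: 28.55
ee_pos: [559.9, -163.0, 113.2]
orientation: [-2.574, 1.801, -0.003]
ft_force: [-1.7, -1.1, 7.7]
width: 0.7
```

Request:
{"name": "move_arm", "arguments": {
  "motion": [
    [0,0,-0.6,0,0,0,0],
    [0,0,-1.2,0,0,0,0],
    [0,0,-1.2,0,0,0,0]
  ]
}}

```text
t: 28.8
ee_pos: [559.9, -162.8, 112.2]
orientation: [-2.573, 1.801, -0.002]
ft_force: [-2.6, 1.7, 10.1]
width: 0.9
```

Request:
{"name": "move_arm", "arguments": {
  "motion": [
    [0,0,-0.6,0,0,0,0],
    [0,0,-1.2,0,0,0,0],
    [0,0,-1.2,0,0,0,0]
  ]
}}

```text
t: 29.05
ee_pos: [559.9, -162.6, 111.3]
orientation: [-2.573, 1.801, -0.002]
ft_force: [-3.3, 2.2, 13.3]
width: 0.5
```

Request:
{"name": "move_arm", "arguments": {
  "motion": [
    [0,0,20,0,0,0,0],
    [5,-3,40,0,0,0,0],
    [30,-14,40,0,0,0,0],
    [50,-23,28,0,0,0,0],
    [51.3,-23.9,14,0,0,0,0]
  ]
}}

```text
t: 29.47
ee_pos: [615.3, -188.4, 125.5]
orientation: [-2.572, 1.8, -0.012]
ft_force: [-0.6, 0.1, 0.0]
width: 0.5
```

Request:
{"name": "move_arm", "arguments": {
  "motion": [
    [0,0,-5,0,0,0,0],
    [0,0,-7.5,0,0,0,0],
    [0,0,-9,0,0,0,0],
    [0,0,-10,0,0,0,0],
    [0,0,-10,0,0,0,0]
  ]
}}

```text
t: 29.88
ee_pos: [610.0, -186.1, 113.6]
orientation: [2.574, -1.801, -0.001]
ft_force: [-0.6, 0.0, -0.6]
width: 0.7
```

Request:
{"name": "move_arm", "arguments": {
  "motion": [
    [0,0,-0.6,0,0,0,0],
    [0,0,-1.2,0,0,0,0],
    [0,0,-1.2,0,0,0,0]
  ]
}}

```text
t: 30.13
ee_pos: [610.6, -186.3, 112.6]
orientation: [-2.574, 1.801, -0.001]
ft_force: [-0.2, -0.4, 0.2]
width: 0.2
```

Request:
{"name": "move_arm", "arguments": {
  "motion": [
    [0,0,-0.6,0,0,0,0],
    [0,0,-1.2,0,0,0,0],
    [0,0,-1.2,0,0,0,0]
  ]
}}

```text
t: 30.38
ee_pos: [610.7, -186.4, 111.9]
orientation: [-2.574, 1.801, -0.001]
ft_force: [-2.2, 0.9, 6.9]
width: 0.6
```

Request:
{"name": "move_arm", "arguments": {
  "motion": [
    [0,0,-0.6,0,0,0,0],
    [0,0,-1.2,0,0,0,0],
    [0,0,-1.2,0,0,0,0]
  ]
}}

```text
t: 30.63
ee_pos: [610.9, -186.4, 111.5]
orientation: [-2.574, 1.801, -0.001]
ft_force: [-3.4, 1.3, 11.4]
width: 0.4
```

Request:
{"name": "move_arm", "arguments": {
  "motion": [
    [0,0,-0.6,0,0,0,0],
    [0,0,-1.2,0,0,0,0],
    [0,0,-1.2,0,0,0,0]
  ]
}}

```text
t: 30.88
ee_pos: [611.1, -186.5, 110.5]
orientation: [-2.574, 1.801, -0.002]
ft_force: [-3.3, 1.0, 11.2]
width: 0.7
```

Request:
{"name": "move_arm", "arguments": {
  "motion": [
    [0,0,20,0,0,0,0],
    [-4,-2,41,0,0,0,0],
    [-40,-14,43,0,0,0,0],
    [-72,-26,36,0,0,0,0],
    [-75.2,-27.4,18,0,0,0,0]
  ]
}}

```text
t: 31.3
ee_pos: [532.3, -215.0, 128.6]
orientation: [2.573, -1.802, 0.002]
ft_force: [0.7, -0.2, -0.8]
width: 0.6
```

Request:
{"name": "move_arm", "arguments": {
  "motion": [
    [0,0,-9,0,0,0,0],
    [0,0,-12,0,0,0,0],
    [0,0,-13.5,0,0,0,0],
    [0,0,-14,0,0,0,0],
    [0,0,-14,0,0,0,0]
  ]
}}

```text
t: 31.72
ee_pos: [536.4, -213.5, 112.8]
orientation: [-2.575, 1.8, -0.001]
ft_force: [0.3, 0.7, 0.3]
width: 0.6
```

Request:
{"name": "move_arm", "arguments": {
  "motion": [
    [0,0,-0.6,0,0,0,0],
    [0,0,-1.2,0,0,0,0],
    [0,0,-1.2,0,0,0,0]
  ]
}}

```text
t: 31.97
ee_pos: [536.3, -213.7, 112.3]
orientation: [-2.574, 1.8, -0.003]
ft_force: [0.7, 1.5, 4.3]
width: 0.5
```

Request:
{"name": "move_arm", "arguments": {
  "motion": [
    [0,0,-0.6,0,0,0,0],
    [0,0,-1.2,0,0,0,0],
    [0,0,-1.2,0,0,0,0]
  ]
}}

```text
t: 32.22
ee_pos: [536.2, -213.8, 111.6]
orientation: [-2.574, 1.8, -0.003]
ft_force: [-1.2, 1.6, 8.9]
width: 0.6
```

Request:
{"name": "move_arm", "arguments": {
  "motion": [
    [0,0,-0.6,0,0,0,0],
    [0,0,-1.2,0,0,0,0],
    [0,0,-1.2,0,0,0,0]
  ]
}}

```text
t: 32.47
ee_pos: [536.0, -213.9, 110.6]
orientation: [-2.574, 1.801, -0.002]
ft_force: [-2.9, 1.8, 10.7]
width: 0.2
```

Request:
{"name": "move_arm", "arguments": {
  "motion": [
    [0,0,-0.6,0,0,0,0],
    [0,0,-1.2,0,0,0,0],
    [0,0,-1.2,0,0,0,0]
  ]
}}

```text
t: 32.72
ee_pos: [535.8, -214.0, 109.7]
orientation: [-2.574, 1.801, -0.002]
ft_force: [-4.0, 1.3, 13.2]
width: 0.5
```

Request:
{"name": "move_arm", "arguments": {
  "motion": [
    [0,0,20,0,0,0,0],
    [5,-3,40,0,0,0,0],
    [30,-14,40,0,0,0,0],
    [50,-23,28,0,0,0,0],
    [51.3,-23.9,14,0,0,0,0]
  ]
}}

```text
t: 33.13
ee_pos: [591.4, -239.6, 123.8]
orientation: [-2.573, 1.8, -0.012]
ft_force: [-0.7, -0.1, 0.4]
width: 0.3
```

Request:
{"name": "move_arm", "arguments": {
  "motion": [
    [0,0,-5,0,0,0,0],
    [0,0,-7.5,0,0,0,0],
    [0,0,-9,0,0,0,0],
    [0,0,-10,0,0,0,0],
    [0,0,-10,0,0,0,0]
  ]
}}

```text
t: 33.55
ee_pos: [586.1, -237.3, 111.9]
orientation: [2.574, -1.801, -0.001]
ft_force: [0.1, 0.6, 0.2]
width: 0.4
```

Request:
{"name": "move_arm", "arguments": {
  "motion": [
    [0,0,-0.6,0,0,0,0],
    [0,0,-1.2,0,0,0,0],
    [0,0,-1.2,0,0,0,0]
  ]
}}

```text
t: 33.8
ee_pos: [586.6, -237.6, 111.0]
orientation: [-2.574, 1.801, -0.001]
ft_force: [0.6, 0.8, -1.0]
width: 0.1
```

Request:
{"name": "move_arm", "arguments": {
  "motion": [
    [0,0,-0.6,0,0,0,0],
    [0,0,-1.2,0,0,0,0],
    [0,0,-1.2,0,0,0,0]
  ]
}}

```text
t: 34.05
ee_pos: [586.8, -237.7, 110.4]
orientation: [-2.574, 1.801, -0.001]
ft_force: [-2.2, 1.3, 6.4]
width: 0.2
```

Request:
{"name": "move_arm", "arguments": {
  "motion": [
    [0,0,-0.6,0,0,0,0],
    [0,0,-1.2,0,0,0,0],
    [0,0,-1.2,0,0,0,0]
  ]
}}

```text
t: 34.3
ee_pos: [586.9, -237.8, 109.8]
orientation: [-2.574, 1.801, -0.001]
ft_force: [-3.4, 0.7, 10.9]
width: 0.8
```

Request:
{"name": "move_arm", "arguments": {
  "motion": [
    [0,0,-0.6,0,0,0,0],
    [0,0,-1.2,0,0,0,0],
    [0,0,-1.2,0,0,0,0]
  ]
}}

```text
t: 34.55
ee_pos: [587.1, -237.9, 109.0]
orientation: [-2.574, 1.801, -0.002]
ft_force: [-4.4, 0.7, 12.6]
width: 0.6
```

Request:
{"name": "move_arm", "arguments": {
  "motion": [
    [0,0,20,0,0,0,0],
    [-2,5,41,0,0,0,0],
    [-14,38,43,0,0,0,0],
    [-25,70,36,0,0,0,0],
    [-27.4,75.2,18,0,0,0,0]
  ]
}}

```text
t: 34.97
ee_pos: [559.0, -159.6, 127.2]
orientation: [-2.574, 1.799, -0.004]
ft_force: [0.4, -0.1, -1.1]
width: 0.5
```

Request:
{"name": "move_arm", "arguments": {
  "motion": [
    [0,0,-8,0,0,0,0],
    [0,0,-11,0,0,0,0],
    [0,0,-12.5,0,0,0,0],
    [0,0,-13.5,0,0,0,0],
    [0,0,-13.5,0,0,0,0]
  ]
}}

```text
t: 35.38
ee_pos: [559.8, -163.4, 111.7]
orientation: [-2.573, 1.802, -0.001]
ft_force: [-0.4, -0.8, -0.1]
width: 0.4
```

Request:
{"name": "move_arm", "arguments": {
  "motion": [
    [0,0,-0.6,0,0,0,0],
    [0,0,-1.2,0,0,0,0],
    [0,0,-1.2,0,0,0,0]
  ]
}}

```text
t: 35.63
ee_pos: [559.8, -163.1, 111.0]
orientation: [-2.574, 1.801, -0.002]
ft_force: [-0.4, -3.0, 3.4]
width: 0.5
```

Request:
{"name": "move_arm", "arguments": {
  "motion": [
    [0,0,-0.6,0,0,0,0],
    [0,0,-1.2,0,0,0,0],
    [0,0,-1.2,0,0,0,0]
  ]
}}

```text
t: 35.88
ee_pos: [559.9, -163.1, 110.8]
orientation: [-2.574, 1.801, -0.003]
ft_force: [-3.4, -1.2, 12.0]
width: 0.7
```

Request:
{"name": "move_arm", "arguments": {
  "motion": [
    [0,0,-0.6,0,0,0,0],
    [0,0,-1.2,0,0,0,0],
    [0,0,-1.2,0,0,0,0]
  ]
}}

```text
t: 36.13
ee_pos: [559.9, -162.8, 109.6]
orientation: [-2.574, 1.801, -0.003]
ft_force: [-2.9, 0.6, 11.6]
width: 0.8
```

Request:
{"name": "move_arm", "arguments": {
  "motion": [
    [0,0,-0.6,0,0,0,0],
    [0,0,-1.2,0,0,0,0],
    [0,0,-1.2,0,0,0,0]
  ]
}}

```text
t: 36.38
ee_pos: [559.9, -162.6, 108.6]
orientation: [-2.573, 1.801, -0.003]
ft_force: [-3.2, 0.3, 14.7]
width: 0.4
```

Request:
{"name": "move_arm", "arguments": {
  "motion": [
    [0,0,20,0,0,0,0],
    [5,-3,40,0,0,0,0],
    [30,-14,40,0,0,0,0],
    [50,-23,28,0,0,0,0],
    [51.3,-23.9,14,0,0,0,0]
  ]
}}

```text
t: 36.8
ee_pos: [615.1, -188.2, 122.6]
orientation: [-2.572, 1.8, -0.011]
ft_force: [0.6, 0.4, 0.3]
width: 0.4
```

Request:
{"name": "move_arm", "arguments": {
  "motion": [
    [0,0,-5,0,0,0,0],
    [0,0,-7.5,0,0,0,0],
    [0,0,-9,0,0,0,0],
    [0,0,-10,0,0,0,0],
    [0,0,-10.4,0,0,0,0]
  ]
}}

```text
t: 37.22
ee_pos: [610.0, -186.1, 110.5]
orientation: [2.574, -1.801, -0.0]
ft_force: [-0.6, 0.8, -0.8]
width: 0.3
```

Request:
{"name": "move_arm", "arguments": {
  "motion": [
    [0,0,-0.6,0,0,0,0],
    [0,0,-1.2,0,0,0,0],
    [0,0,-1.2,0,0,0,0]
  ]
}}

```text
t: 37.47
ee_pos: [610.5, -186.3, 109.5]
orientation: [-2.574, 1.801, -0.001]
ft_force: [-0.7, -0.5, -0.1]
width: 0.4
```

Request:
{"name": "move_arm", "arguments": {
  "motion": [
    [0,0,-0.6,0,0,0,0],
    [0,0,-1.2,0,0,0,0],
    [0,0,-1.2,0,0,0,0]
  ]
}}

```text
t: 37.72
ee_pos: [610.7, -186.3, 109.2]
orientation: [-2.574, 1.801, -0.001]
ft_force: [-3.6, 1.6, 9.5]
width: 0.2
```

Request:
{"name": "move_arm", "arguments": {
  "motion": [
    [0,0,-0.6,0,0,0,0],
    [0,0,-1.2,0,0,0,0],
    [0,0,-1.2,0,0,0,0]
  ]
}}

```text
t: 37.97
ee_pos: [610.8, -186.4, 108.6]
orientation: [-2.574, 1.801, -0.001]
ft_force: [-4.8, 1.6, 12.8]
width: 0.6
```

Request:
{"name": "move_arm", "arguments": {
  "motion": [
    [0,0,-0.5,0,0,0,0],
    [0,0,-1,0,0,0,0],
    [0,0,-1,0,0,0,0]
  ]
}}

```text
t: 38.22
ee_pos: [610.9, -186.4, 108.5]
orientation: [-2.574, 1.801, -0.002]
ft_force: [-6.9, 1.7, 19.2]
width: 0.6
```

Request:
{"name": "move_arm", "arguments": {
  "motion": [
    [0,0,20,0,0,0,0],
    [-4,-2,41,0,0,0,0],
    [-40,-14,43,0,0,0,0],
    [-72,-26,36,0,0,0,0],
    [-75.2,-27.4,18,0,0,0,0]
  ]
}}

```text
t: 38.63
ee_pos: [532.3, -215.0, 125.8]
orientation: [2.573, -1.802, 0.002]
ft_force: [-0.5, 0.3, -0.1]
width: 0.4
```

Request:
{"name": "move_arm", "arguments": {
  "motion": [
    [0,0,-8,0,0,0,0],
    [0,0,-11,0,0,0,0],
    [0,0,-12.5,0,0,0,0],
    [0,0,-13.5,0,0,0,0],
    [0,0,-13.5,0,0,0,0]
  ]
}}

```text
t: 39.05
ee_pos: [536.3, -213.5, 110.4]
orientation: [-2.575, 1.8, -0.001]
ft_force: [0.6, 0.2, 0.1]
width: 0.1
```

Request:
{"name": "move_arm", "arguments": {
  "motion": [
    [0,0,-0.6,0,0,0,0],
    [0,0,-1.2,0,0,0,0],
    [0,0,-1.2,0,0,0,0]
  ]
}}

```text
t: 39.3
ee_pos: [535.6, -213.6, 109.2]
orientation: [-2.574, 1.801, -0.001]
ft_force: [-0.9, 0.4, 0.1]
width: 0.6
```

Request:
{"name": "move_arm", "arguments": {
  "motion": [
    [0,0,-0.6,0,0,0,0],
    [0,0,-1.2,0,0,0,0],
    [0,0,-1.2,0,0,0,0]
  ]
}}

```text
t: 39.55
ee_pos: [535.6, -213.7, 108.8]
orientation: [-2.574, 1.801, -0.001]
ft_force: [-2.2, 1.1, 8.1]
width: 0.5
```

Request:
{"name": "move_arm", "arguments": {
  "motion": [
    [0,0,-0.6,0,0,0,0],
    [0,0,-1.2,0,0,0,0],
    [0,0,-1.2,0,0,0,0]
  ]
}}

```text
t: 39.8
ee_pos: [535.6, -213.8, 108.4]
orientation: [-2.574, 1.801, -0.001]
ft_force: [-4.8, 2.3, 14.9]
width: 0.7
```

Request:
{"name": "move_arm", "arguments": {
  "motion": [
    [0,0,-0.5,0,0,0,0],
    [0,0,-1,0,0,0,0],
    [0,0,-1,0,0,0,0]
  ]
}}

```text
t: 40.05
ee_pos: [535.6, -213.8, 108.3]
orientation: [-2.574, 1.801, -0.001]
ft_force: [-7.2, 4.5, 23.5]
width: 0.7
```

Request:
{"name": "move_arm", "arguments": {
  "motion": [
    [0,0,20,0,0,0,0],
    [5,-3,40,0,0,0,0],
    [30,-14,40,0,0,0,0],
    [50,-23,28,0,0,0,0],
    [51.3,-23.9,14,0,0,0,0]
  ]
}}

```text
t: 40.47
ee_pos: [591.3, -239.7, 121.6]
orientation: [-2.573, 1.8, -0.012]
ft_force: [0.0, -0.2, -0.5]
width: 0.6
```

Request:
{"name": "move_arm", "arguments": {
  "motion": [
    [0,0,-5,0,0,0,0],
    [0,0,-7.5,0,0,0,0],
    [0,0,-9,0,0,0,0],
    [0,0,-10,0,0,0,0],
    [0,0,-10,0,0,0,0]
  ]
}}

```text
t: 40.88
ee_pos: [586.1, -237.4, 109.7]
orientation: [2.574, -1.801, -0.001]
ft_force: [-0.6, 0.6, 0.9]
width: 0.3
```

Request:
{"name": "move_arm", "arguments": {
  "motion": [
    [0,0,-0.6,0,0,0,0],
    [0,0,-1.2,0,0,0,0],
    [0,0,-1.2,0,0,0,0]
  ]
}}

```text
t: 41.13
ee_pos: [586.7, -237.7, 109.1]
orientation: [-2.574, 1.801, -0.001]
ft_force: [-0.5, 0.1, 2.8]
width: 0.4
```

Request:
{"name": "move_arm", "arguments": {
  "motion": [
    [0,0,-0.6,0,0,0,0],
    [0,0,-1.2,0,0,0,0],
    [0,0,-1.2,0,0,0,0]
  ]
}}

```text
t: 41.38
ee_pos: [586.8, -237.7, 108.6]
orientation: [-2.574, 1.801, -0.001]
ft_force: [-3.7, 1.9, 10.5]
width: 0.4
```

Request:
{"name": "move_arm", "arguments": {
  "motion": [
    [0,0,-0.6,0,0,0,0],
    [0,0,-1.2,0,0,0,0],
    [0,0,-1.2,0,0,0,0]
  ]
}}

```text
t: 41.63
ee_pos: [586.9, -237.8, 108.4]
orientation: [-2.574, 1.801, -0.002]
ft_force: [-5.5, 2.4, 17.8]
width: 0.2
```

Request:
{"name": "move_arm", "arguments": {
  "motion": [
    [0,0,-0.4,0,0,0,0],
    [0,0,-0.4,0,0,0,0]
  ]
}}

```text
t: 41.8
ee_pos: [586.9, -237.8, 108.4]
orientation: [-2.574, 1.801, -0.002]
ft_force: [-6.4, 3.5, 20.4]
width: 0.6
```

Request:
{"name": "move_arm", "arguments": {
  "motion": [
    [0,0,20,0,0,0,0],
    [-2,5,41,0,0,0,0],
    [-14,38,43,0,0,0,0],
    [-25,70,36,0,0,0,0],
    [-27.4,75.2,18,0,0,0,0]
  ]
}}

```text
t: 42.22
ee_pos: [559.0, -159.6, 125.8]
orientation: [-2.574, 1.798, -0.004]
ft_force: [0.4, 0.1, -0.8]
width: 0.3
```

Request:
{"name": "move_arm", "arguments": {
  "motion": [
    [0,0,-8,0,0,0,0],
    [0,0,-11,0,0,0,0],
    [0,0,-12.5,0,0,0,0],
    [0,0,-13.5,0,0,0,0],
    [0,0,-13.5,0,0,0,0]
  ]
}}

```text
t: 42.63
ee_pos: [559.8, -163.4, 110.3]
orientation: [-2.573, 1.802, -0.001]
ft_force: [-0.0, -0.2, -0.4]
width: 0.1
```

Request:
{"name": "move_arm", "arguments": {
  "motion": [
    [0,0,-0.6,0,0,0,0],
    [0,0,-1.2,0,0,0,0],
    [0,0,-1.2,0,0,0,0]
  ]
}}

```text
t: 42.88
ee_pos: [559.6, -162.9, 109.3]
orientation: [-2.574, 1.801, -0.001]
ft_force: [-0.3, -1.7, 1.4]
width: 0.6
```

Request:
{"name": "move_arm", "arguments": {
  "motion": [
    [0,0,-0.6,0,0,0,0],
    [0,0,-1.2,0,0,0,0],
    [0,0,-1.2,0,0,0,0]
  ]
}}

```text
t: 43.13
ee_pos: [559.6, -162.8, 109.0]
orientation: [-2.574, 1.801, -0.002]
ft_force: [-2.5, -0.5, 9.0]
width: 0.4
```

Request:
{"name": "move_arm", "arguments": {
  "motion": [
    [0,0,-0.6,0,0,0,0],
    [0,0,-1.2,0,0,0,0],
    [0,0,-1.2,0,0,0,0]
  ]
}}

```text
t: 43.38
ee_pos: [559.7, -162.7, 108.4]
orientation: [-2.574, 1.801, -0.002]
ft_force: [-4.7, 0.9, 14.7]
width: 0.6
```

Request:
{"name": "move_arm", "arguments": {
  "motion": [
    [0,0,-0.5,0,0,0,0],
    [0,0,-0.8,0,0,0,0],
    [0,0,-0.8,0,0,0,0]
  ]
}}

```text
t: 43.63
ee_pos: [559.7, -162.7, 108.3]
orientation: [-2.574, 1.801, -0.002]
ft_force: [-7.4, 0.7, 22.3]
width: 0.3
```

All four points now stop hard at 108.3–108.5. I'll make a second round to confirm that none has sprung up.

Request:
{"name": "move_arm", "arguments": {
  "motion": [
    [0,0,20,0,0,0,0],
    [5,-3,40,0,0,0,0],
    [30,-14,40,0,0,0,0],
    [50,-23,28,0,0,0,0],
    [51.3,-23.9,14,0,0,0,0]
  ]
}}

```text
t: 44.05
ee_pos: [615.1, -188.1, 121.7]
orientation: [-2.572, 1.8, -0.011]
ft_force: [-0.1, 0.1, 0.2]
width: 0.4
```

Request:
{"name": "move_arm", "arguments": {
  "motion": [
    [0,0,-5,0,0,0,0],
    [0,0,-7.5,0,0,0,0],
    [0,0,-9,0,0,0,0],
    [0,0,-10,0,0,0,0],
    [0,0,-10,0,0,0,0]
  ]
}}

```text
t: 44.47
ee_pos: [610.0, -186.0, 109.8]
orientation: [2.574, -1.801, -0.001]
ft_force: [-0.3, -1.0, -0.0]
width: 0.4
```

Request:
{"name": "move_arm", "arguments": {
  "motion": [
    [0,0,-0.6,0,0,0,0],
    [0,0,-1.2,0,0,0,0],
    [0,0,-1.2,0,0,0,0]
  ]
}}

```text
t: 44.72
ee_pos: [610.6, -186.3, 109.1]
orientation: [-2.574, 1.801, -0.001]
ft_force: [-1.2, 0.3, 1.7]
width: 0.2
```

Request:
{"name": "move_arm", "arguments": {
  "motion": [
    [0,0,-0.6,0,0,0,0],
    [0,0,-1.2,0,0,0,0],
    [0,0,-1.2,0,0,0,0]
  ]
}}

```text
t: 44.97
ee_pos: [610.8, -186.3, 108.7]
orientation: [-2.574, 1.801, -0.001]
ft_force: [-2.2, 1.3, 7.8]
width: 0.0
```

Request:
{"name": "move_arm", "arguments": {
  "motion": [
    [0,0,-0.6,0,0,0,0],
    [0,0,-1.4,0,0,0,0],
    [0,0,-1.4,0,0,0,0]
  ]
}}

```text
t: 45.22
ee_pos: [610.9, -186.4, 108.4]
orientation: [-2.574, 1.801, -0.002]
ft_force: [-5.5, 1.5, 17.3]
width: 0.3
```

Request:
{"name": "move_arm", "arguments": {
  "motion": [
    [0,0,20,0,0,0,0],
    [-4,-2,41,0,0,0,0],
    [-40,-14,43,0,0,0,0],
    [-72,-26,36,0,0,0,0],
    [-75.2,-27.4,18,0,0,0,0]
  ]
}}

```text
t: 45.63
ee_pos: [532.3, -215.0, 125.9]
orientation: [2.573, -1.802, 0.002]
ft_force: [1.1, -0.5, -0.9]
width: 0.6
```

Request:
{"name": "move_arm", "arguments": {
  "motion": [
    [0,0,-8,0,0,0,0],
    [0,0,-11,0,0,0,0],
    [0,0,-13,0,0,0,0],
    [0,0,-14,0,0,0,0],
    [0,0,-14,0,0,0,0]
  ]
}}

```text
t: 46.05
ee_pos: [536.3, -213.5, 110.0]
orientation: [-2.575, 1.8, -0.001]
ft_force: [0.6, 0.1, 0.2]
width: 0.2
```

Request:
{"name": "move_arm", "arguments": {
  "motion": [
    [0,0,-0.6,0,0,0,0],
    [0,0,-1.2,0,0,0,0],
    [0,0,-1.2,0,0,0,0]
  ]
}}

```text
t: 46.3
ee_pos: [535.7, -213.7, 109.0]
orientation: [-2.574, 1.801, -0.001]
ft_force: [-0.4, -0.2, -0.2]
width: 0.5
```

Request:
{"name": "move_arm", "arguments": {
  "motion": [
    [0,0,-0.6,0,0,0,0],
    [0,0,-1.2,0,0,0,0],
    [0,0,-1.2,0,0,0,0]
  ]
}}

```text
t: 46.55
ee_pos: [535.7, -213.7, 108.6]
orientation: [-2.574, 1.801, -0.001]
ft_force: [-3.2, 1.8, 7.7]
width: 0.5
```

Request:
{"name": "move_arm", "arguments": {
  "motion": [
    [0,0,-0.6,0,0,0,0],
    [0,0,-1.4,0,0,0,0],
    [0,0,-1.4,0,0,0,0]
  ]
}}

```text
t: 46.8
ee_pos: [535.7, -213.8, 108.3]
orientation: [-2.574, 1.801, -0.001]
ft_force: [-6.0, 2.7, 18.4]
width: 0.2
```

Request:
{"name": "move_arm", "arguments": {
  "motion": [
    [0,0,20,0,0,0,0],
    [5,-3,40,0,0,0,0],
    [30,-14,40,0,0,0,0],
    [50,-23,28,0,0,0,0],
    [51.3,-23.9,14,0,0,0,0]
  ]
}}

```text
t: 47.22
ee_pos: [591.3, -239.7, 122.1]
orientation: [-2.573, 1.8, -0.012]
ft_force: [-0.3, 0.0, 0.8]
width: 0.2
```

Request:
{"name": "move_arm", "arguments": {
  "motion": [
    [0,0,-5,0,0,0,0],
    [0,0,-7.5,0,0,0,0],
    [0,0,-9,0,0,0,0],
    [0,0,-10,0,0,0,0],
    [0,0,-10,0,0,0,0]
  ]
}}

```text
t: 47.63
ee_pos: [586.1, -237.3, 110.2]
orientation: [2.574, -1.801, -0.001]
ft_force: [0.2, 0.1, -0.2]
width: 0.6
```

Request:
{"name": "move_arm", "arguments": {
  "motion": [
    [0,0,-0.6,0,0,0,0],
    [0,0,-1.2,0,0,0,0],
    [0,0,-1.2,0,0,0,0]
  ]
}}

```text
t: 47.88
ee_pos: [586.6, -237.6, 109.3]
orientation: [-2.574, 1.801, -0.001]
ft_force: [-0.2, -0.2, -1.0]
width: 0.7
```

Request:
{"name": "move_arm", "arguments": {
  "motion": [
    [0,0,-0.6,0,0,0,0],
    [0,0,-1.2,0,0,0,0],
    [0,0,-1.2,0,0,0,0]
  ]
}}

```text
t: 48.13
ee_pos: [586.8, -237.7, 108.6]
orientation: [-2.574, 1.801, -0.001]
ft_force: [-1.6, -0.8, 6.2]
width: 0.4
```

Request:
{"name": "move_arm", "arguments": {
  "motion": [
    [0,0,-0.6,0,0,0,0],
    [0,0,-1.5,0,0,0,0],
    [0,0,-1.5,0,0,0,0]
  ]
}}

```text
t: 48.38
ee_pos: [586.9, -237.7, 108.4]
orientation: [-2.574, 1.801, -0.001]
ft_force: [-5.8, 2.0, 15.6]
width: 0.4
```

Request:
{"name": "move_arm", "arguments": {
  "motion": [
    [0,0,20,0,0,0,0],
    [-2,5,41,0,0,0,0],
    [-14,38,43,0,0,0,0],
    [-25,70,36,0,0,0,0],
    [-27.4,75.2,18,0,0,0,0]
  ]
}}

```text
t: 48.8
ee_pos: [559.0, -159.5, 126.4]
orientation: [-2.574, 1.799, -0.004]
ft_force: [-0.1, -0.7, -1.5]
width: 0.4
```

Request:
{"name": "move_arm", "arguments": {
  "motion": [
    [0,0,-8,0,0,0,0],
    [0,0,-11,0,0,0,0],
    [0,0,-13,0,0,0,0],
    [0,0,-14,0,0,0,0],
    [0,0,-14,0,0,0,0]
  ]
}}

```text
t: 49.22
ee_pos: [559.7, -163.3, 110.4]
orientation: [-2.573, 1.802, -0.001]
ft_force: [0.3, -0.7, -0.8]
width: 0.7
```

Request:
{"name": "move_arm", "arguments": {
  "motion": [
    [0,0,-0.6,0,0,0,0],
    [0,0,-1.2,0,0,0,0],
    [0,0,-1.2,0,0,0,0]
  ]
}}

```text
t: 49.47
ee_pos: [559.4, -162.8, 109.2]
orientation: [-2.574, 1.801, -0.001]
ft_force: [-0.8, 0.6, 0.2]
width: 0.6
```

Request:
{"name": "move_arm", "arguments": {
  "motion": [
    [0,0,-0.6,0,0,0,0],
    [0,0,-1.2,0,0,0,0],
    [0,0,-1.2,0,0,0,0]
  ]
}}

```text
t: 49.72
ee_pos: [559.4, -162.6, 108.6]
orientation: [-2.574, 1.801, -0.001]
ft_force: [-1.2, -0.3, 5.3]
width: 0.5
```

Request:
{"name": "move_arm", "arguments": {
  "motion": [
    [0,0,-0.6,0,0,0,0],
    [0,0,-1.4,0,0,0,0],
    [0,0,-1.4,0,0,0,0]
  ]
}}

```text
t: 49.97
ee_pos: [559.5, -162.6, 108.3]
orientation: [-2.574, 1.801, -0.001]
ft_force: [-5.3, 1.6, 15.4]
width: 0.5
```

Request:
{"name": "move_arm", "arguments": {
  "motion": [
    [0,0,20,0,0,0,0],
    [5,-3,40,0,0,0,0],
    [30,-14,40,0,0,0,0],
    [50,-23,28,0,0,0,0],
    [51.3,-23.9,14,0,0,0,0]
  ]
}}

```text
t: 50.38
ee_pos: [615.2, -188.2, 122.4]
orientation: [-2.572, 1.8, -0.012]
ft_force: [-0.1, 0.2, 0.3]
width: 0.5
```

Request:
{"name": "move_arm", "arguments": {
  "motion": [
    [0,0,-5,0,0,0,0],
    [0,0,-7.5,0,0,0,0],
    [0,0,-9,0,0,0,0],
    [0,0,-10,0,0,0,0],
    [0,0,-10.5,0,0,0,0]
  ]
}}

```text
t: 50.8
ee_pos: [610.0, -186.0, 110.1]
orientation: [2.574, -1.801, -0.0]
ft_force: [-0.2, -0.6, 0.7]
width: 0.5
```

Request:
{"name": "move_arm", "arguments": {
  "motion": [
    [0,0,-0.6,0,0,0,0],
    [0,0,-1.2,0,0,0,0],
    [0,0,-1.2,0,0,0,0]
  ]
}}

```text
t: 51.05
ee_pos: [610.5, -186.3, 109.0]
orientation: [-2.574, 1.801, -0.001]
ft_force: [0.7, 0.5, 0.4]
width: 0.3
```

Request:
{"name": "move_arm", "arguments": {
  "motion": [
    [0,0,-0.6,0,0,0,0],
    [0,0,-1.2,0,0,0,0],
    [0,0,-1.2,0,0,0,0]
  ]
}}

```text
t: 51.3
ee_pos: [610.7, -186.3, 108.5]
orientation: [-2.574, 1.801, -0.001]
ft_force: [-2.8, 0.5, 6.4]
width: 0.4
```

Request:
{"name": "move_arm", "arguments": {
  "motion": [
    [0,0,-0.6,0,0,0,0],
    [0,0,-1.3,0,0,0,0],
    [0,0,-1.3,0,0,0,0]
  ]
}}

```text
t: 51.55
ee_pos: [610.8, -186.3, 108.3]
orientation: [-2.574, 1.801, -0.001]
ft_force: [-5.8, 2.2, 15.1]
width: 0.6
```

Request:
{"name": "move_arm", "arguments": {
  "motion": [
    [0,0,20,0,0,0,0],
    [-4,-2,41,0,0,0,0],
    [-40,-14,43,0,0,0,0],
    [-72,-26,36,0,0,0,0],
    [-75.2,-27.4,18,0,0,0,0]
  ]
}}

```text
t: 51.97
ee_pos: [532.3, -215.0, 126.2]
orientation: [2.573, -1.802, 0.002]
ft_force: [-0.0, 0.1, -0.0]
width: 0.5
```

Request:
{"name": "move_arm", "arguments": {
  "motion": [
    [0,0,-8,0,0,0,0],
    [0,0,-11,0,0,0,0],
    [0,0,-13,0,0,0,0],
    [0,0,-14,0,0,0,0],
    [0,0,-14,0,0,0,0]
  ]
}}

```text
t: 52.38
ee_pos: [536.3, -213.5, 110.3]
orientation: [-2.575, 1.8, -0.001]
ft_force: [-0.4, -0.0, -0.8]
width: 0.5
```

Request:
{"name": "move_arm", "arguments": {
  "motion": [
    [0,0,-0.6,0,0,0,0],
    [0,0,-1.2,0,0,0,0],
    [0,0,-1.2,0,0,0,0]
  ]
}}

```text
t: 52.63
ee_pos: [535.6, -213.6, 109.2]
orientation: [-2.574, 1.8, -0.001]
ft_force: [0.5, 0.1, -0.1]
width: 0.6
```

Request:
{"name": "move_arm", "arguments": {
  "motion": [
    [0,0,-0.6,0,0,0,0],
    [0,0,-1.2,0,0,0,0],
    [0,0,-1.2,0,0,0,0]
  ]
}}

```text
t: 52.88
ee_pos: [535.6, -213.7, 108.6]
orientation: [-2.574, 1.801, -0.001]
ft_force: [-1.0, 1.4, 5.4]
width: 0.8
```

Request:
{"name": "move_arm", "arguments": {
  "motion": [
    [0,0,-0.6,0,0,0,0],
    [0,0,-1.4,0,0,0,0],
    [0,0,-1.4,0,0,0,0]
  ]
}}

```text
t: 53.13
ee_pos: [535.6, -213.8, 108.3]
orientation: [-2.574, 1.801, -0.001]
ft_force: [-4.9, 3.3, 16.3]
width: 0.4
```

Request:
{"name": "move_arm", "arguments": {
  "motion": [
    [0,0,20,0,0,0,0],
    [-20,0,50,0,0,0,0],
    [-55,0,80,0,0,0,0],
    [-90,0,100,0,0,0,0],
    [-125,0,120,0,0,0,0]
  ]
}}

```text
t: 53.55
ee_pos: [410.8, -213.6, 226.8]
orientation: [-2.575, 1.8, -0.001]
ft_force: [0.3, 0.4, 1.1]
width: 0.4
```

Request:
{"name": "move_arm", "arguments": {
  "motion": [
    [0,-35,10,0,0,0,0],
    [0,-70,20,0,0,0,0],
    [0,-105,20,0,0,0,0],
    [0,-135,20,0,0,0,0],
    [0,-150,20,0,0,0,0]
  ]
}}

```text
t: 53.97
ee_pos: [411.7, -367.0, 246.3]
orientation: [2.572, -1.803, 0.004]
ft_force: [-0.4, 0.3, 0.3]
width: 0.5
```

Run:
```python
from h import *
s=look("scene");t=look("top");o=get_obs();print(o["t"],o["ee_pos"])
out=[]
for im,w in ((t,38),(s,38)):
    i=cv2.cvtColor(im["color"],cv2.COLOR_RGB2BGR)
    x,y=proj(im,[573,-200,100]).astype(int);print(x,y,proj(im,[573,-200,136]))
    out.append(cv2.resize(i[y-w:y+w,x-w:x+w],(400,400),interpolation=cv2.INTER_CUBIC))
small=[cv2.resize(cv2.cvtColor(im["color"],cv2.COLOR_RGB2BGR),(400,200)) for im in(t,s)]
cv2.imwrite("pics/c5.png",np.vstack([np.hstack(out),np.hstack(small)]))
```

```text
54.0667 [ 411.56 -365.62  245.53]
410 259 [412.99 258.39]
286 189 [286.19 180.73]
```

View pics/c5.png

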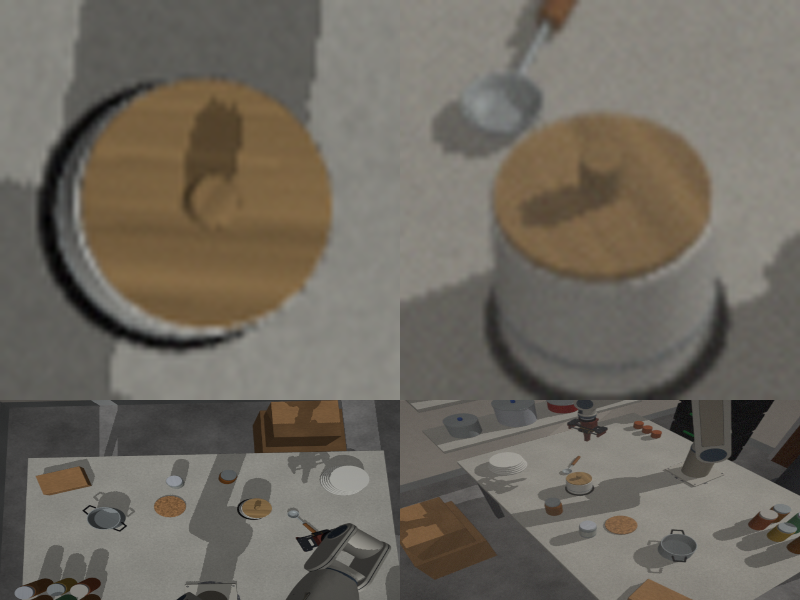

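The lid is flat on the rim and centred: top crop around (205,203), scene crop around (602,195). No gap shows, the arm is clear, and the other things haven't moved.

```bash
python3 -c "from workcell import *;print(close_job())"
```

```text
the job is handed in; nothing more can be done
None
```

The lid is home in the canister and the job is handed in, at about 54 s of the 72 s allowed.

I picked the lid up by its knob, set it loosely in the mouth and let go. I then tapped it down with the closed fingers at four points 40 mm off centre, working opposite sides in turn.

**Seating:** after a repeat round, all four points stop hard at a tool height of 108.3–108.4 mm. The nominal height for the lid fully home is 108 mm.

**Force:** the highest vertical push I read was 23.5 N, about 25 N with the sideways part. Readings come only at the end of each move, so brief peaks in between were not seen.

**Squareness:** I judged the tilt only from contact heights on opposite sides. These suggest it stayed around 2–3° or less, under the 3.7° limit, but I did not measure it directly.

**Last pictures:** the flange looks flat on the rim with no visible gap, the other things look unmoved, and the arm is clear. I did not measure the other things' positions again.

**Disagreement:** the two cameras differed by about 4 mm on where the rim is. I used the sideways force while inserting the lid to centre it.

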